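# Load the filter discs into the sample reader

## Robot

A 6-joint arm with a two-finger parallel gripper is mounted at the origin on the work surface. World frame = base frame: x ahead of the robot, y to its left, z up, the work surface at z = 0. Lengths are in m, angles in rad, forces in N, time in s.
With the tool pointing down it reaches from about 0.275 to 0.75 m from the base axis. Payload 10.2 kg.
Tool frame: the origin (TCP) lies midway between the tips of the shut fingers; the grasp point (between the pads) lies 19 mm behind it; z points along the fingers, x is the direction in which the jaws open and shut, and the axes are right-handed (so a half turn about z gives the same grasp; the last joint's range is limited). The gripper opens to 88 mm and grips with 3 to 60 N. Pads are 18 mm wide; open, the fingers measure 123 mm over their backs; the gripper's body (75 mm by 187 mm) begins 45 mm behind the grasp point.
Start: joints at [-1.367, 0.313, 1.498, -0, 1.331, -0.223], TCP at [0.217, -0.478, 0.239] pointing down, gripper open.
Joint ranges: [-2.94, 2.94], [-0.97, 2.17], [0.19, 2.56], [-1.23, 4.37], [0.02, 3.11], [-2.88, 2.88]. Speed limits (rad/s): [2.39, 2.39, 3.01, 3.14, 3.14, 3.14].

## Interface

Orientations are given as a unit quaternion [x, y, z, w].
In Python, from bench import * gives the robot as it stands. The module is installed in compiled form; this text tells all that it offers.
- The arm moves only by the shell command python3 -m crank 'ROWS' [FORCE]. ROWS is JSON, a list of rows, each a list of 3 entries, a list of its own where there are three numbers: the shift along the tool's x, y, z normalised to -1 to 1, where 1 is 0.15 m, then the turn about the tool's z normalised to -1 to 1, where 1 is 90 degrees, then the opening, from 0 (shut) to 1 (fully open). A call has 1 to 8 rows; each row is the pose to reach, as a shift and turn from the pose measured when the call began, along the tool's axes at that moment; what a row does not reach only later rows make up. A row lasts 1/8 s, in which the tool goes at most 62.5 mm and 10.7 degrees, less where a joint would pass 70% of its speed; a pose out of reach is approached as far as the arm can. A call with a number of a shift or a turn outside -1 to 1 is refused whole. A call with a gripper value outside its range is refused whole. The fingers move at their own pace and stop on an object; FORCE is the grip in N (left out, the last holds). Time passes only in rows, so rows that repeat a pose let the fingers close. It gives the time, the measured TCP pose, the force and the opening at its end, in the units of the state.
- read_state(): the state, without advancing time (a new reading comes with each control period).
- camera(name): name is "scene" or "top"; returns (picture, depth): 400x640x3 uint8, blue, green, red; 400x640 float32, m along the optical axis (not along the pixel's ray), 0 where there is no reading.
- camera_info(name): a dict with "camera_matrix" (3x3 intrinsics, pixels), "R" (3x3) and "t" (3): a world point X has camera coordinates R X + t. Camera axes: x right, y down, z forward; pixel columns grow to the right and rows downward; lengths in m; the calibration is good to about 2 mm. A picture is of the moment at which its call begins. camera_info takes no time and is no camera call.
- job_done(): hands the job in, once; it reports no verdict.
Trained networks look in the newest picture that a camera, given by its name, has taken for a name from the list of things; names that differ only in an ending like _2 or _b are one class to them, and where a whole thing is asked for, a point or a joint stands for the part that bears it (a point fixed in the world has none). Each returns a list of dicts, best first, with "conf" (0 to 1); they miss things now and then, are a little off and sometimes report something else, mostly with a low value. They report only what shows in the picture. A call takes as long as a camera call. They do not tell look-alikes from the thing itself.
- look_for(label, camera): "rect" ([left, top, width, height] in pixels, round what is visible of it).
- cut_out(label, camera): "region" (400x640 bool, what is visible of it) and "rect" ([left, top, width, height] in pixels, round what is visible of it).
The state is a dict: "t": time; "joint_positions": joint angles; "dq": joint speeds; "joint_torque": joint torques, N m; "position": TCP position; "orientation": TCP orientation; "force": force on the tool from outside, world axes, zero at the start; "torque": the same for the moment, N m; "width": opening from 0.0 (shut) to 1.0 (fully open).
Only numpy, scipy, OpenCV 4.12 (cv2) and the standard library are available. Lean on these libraries where they do the work, as an engineer would, in place of code of your own. Each camera call takes 0.05 s, during which the arm holds its last target.

## Task

Get the sample reader ready: lift the cover off the grey filter case, free the clamp knob and pull the filter carriage fully out, then stand every filter disc from the case on edge in its own slot of the carriage (the discs lie flush in their pockets: press a disc down over the deep end of its pocket so that it tips against the wall and its other edge comes up to be gripped). When all are in, push the carriage fully home under the hood and turn the clamp knob clockwise until it is firmly tight, and lay the cover back on the case so that it lies flat over the empty pockets, without knocking over any sample bottle.

Things in the scene. Friction and masses are not known exactly. Their poses are not given: they have to be found in the camera images.
- case: Fixed grey plastic filter case, 99 mm (its x) by 213 mm (y), 42 mm high; origin at the centre of its underside. Three square pockets 59 x 59 mm in a row along y, 9 mm walls between them, 20 mm walls along their -x and +x sides (the +x wall is 5 mm lower than the rest, 37 mm high). A disc lies flat in each, top 1 mm below the rim, 1.5 mm of play all round.
- pocket1 (a point): Centre of the pocket at the case's -y end, 33 mm above the table, where the disc's underside lies; axes as the case. Supports at this height: a ledge bar from x = -3.5 to +2.5 mm and a rear shelf from x = -29.5 to -24 mm; between them the floor is 16 mm lower (finger room under a raised disc). From x = +2.5 mm to the +x wall at 29.5 mm the well is 28 mm deep below this point.
- pocket2 (a point): The same for the middle pocket. A disc pressed down 10 mm or more at a point some 14 mm from the centre towards +x (under 20 N) tips over the ledge, slides down the +x wall and stays leaning on the ledge, about 54 degrees from level; its -x edge then stands some 10 mm above the case's rim. A lighter press lets it fall back or hang part-way: press again.
- pocket3 (a point): The same for the pocket at the case's +y end. All three pockets are alike.
- disc1_c (a point): Round filter disc, dark metal rim with a glass middle, 56 mm across, 8 mm thick, about 45 g, polished (friction about 0.3 on everything); point at its centre, z along its axis. One per pocket at the start; one of the three may be absent. All discs are alike and may stand in any slot, either way round.
- disc2_c (a point): Round filter disc, dark metal rim with a glass middle, 56 mm across, 8 mm thick, about 45 g, polished (friction about 0.3 on everything); point at its centre, z along its axis. One per pocket at the start; one of the three may be absent. All discs are alike and may stand in any slot, either way round.
- disc3_c (a point): Round filter disc, dark metal rim with a glass middle, 56 mm across, 8 mm thick, about 45 g, polished (friction about 0.3 on everything); point at its centre, z along its axis. One per pocket at the start; one of the three may be absent. All discs are alike and may stand in any slot, either way round.
- cover_grip (a point): Loose white cover plate, 90 mm (x) by 207 mm (y) by 5 mm, with a bar handle on top 12 mm wide (x), 60 mm long (y), 30 mm high; about 130 g. At the start it lies on the case's rim over the pockets. Point on the handle's centre line, 22 mm above the plate's underside, 13 mm below the handle's top.
- reader: Fixed sample reader; origin on the table under the middle of its hood, x as the slots' x. Hood: 150 mm long (x), 90 mm wide, top 97 mm above the table, open at its -x end; it covers the slots when the carriage is home and clears them when it is fully out. Base plate 12 mm high, from x = -265 to +95 mm, y = -50 to +145 mm.
- carriage (a joint): Slide of the reader's filter carriage, in m: 0 = fully home under the hood (end stop), 0.15 = fully out (end stop). As it grows the carriage moves along -x of the slots. About 1.5 N of friction when free; the tight clamp holds it fast. It starts clamped, 0.01 to 0.08 m out.
- handle (a point): Black upright grip tab at the carriage's near (-x) end: 30 mm long (x), 10 mm wide (y), standing 42 mm above the carriage plate. The point is on its centre line, 16 mm below its top. It moves with the carriage; axes as the slots.
- slot1 (a point): Slot in the aluminium carriage for one disc on edge; point at the centre of the slot's flat floor, 20 mm above the table. Slot 13 mm wide (x), 61 mm long (y), 22 mm deep, solid metal between; slots 50 mm apart along x; x points from the handle to the hood. A disc in it has its axis along x and its centre 28 mm above this point. slot1 is nearest the handle, slot3 nearest the hood.
- slot2 (a point): Slot in the aluminium carriage for one disc on edge; point at the centre of the slot's flat floor, 20 mm above the table. Slot 13 mm wide (x), 61 mm long (y), 22 mm deep, solid metal between; slots 50 mm apart along x; x points from the handle to the hood. A disc in it has its axis along x and its centre 28 mm above this point. slot1 is nearest the handle, slot3 nearest the hood.
- slot3 (a point): Slot in the aluminium carriage for one disc on edge; point at the centre of the slot's flat floor, 20 mm above the table. Slot 13 mm wide (x), 61 mm long (y), 22 mm deep, solid metal between; slots 50 mm apart along x; x points from the handle to the hood. A disc in it has its axis along x and its centre 28 mm above this point. slot1 is nearest the handle, slot3 nearest the hood.
- clamp (a joint): Clamp knob beside the carriage, in rad, grows clockwise seen from above: 0 = free (stop), 1.5 = hard tight (stop). The screw begins to bite at about 0.9. Turning takes 0.1 to 0.2 N m; it stays where it is left.
- clamp_grip (a point): Middle of the black clamp knob's bar grip, on the knob's vertical axis, 73 mm above the table, 7 mm below the bar's top. The bar is 42 mm long along this point's x, 14 mm wide along its y, 32 mm high; it turns with the knob.
- bottle1: Loose sample bottle, white plastic, 38 mm across, 82 mm high, standing on the table; origin at the centre of its underside, z up its axis. Bystander.
- bottle2: Loose sample bottle, white plastic, 38 mm across, 82 mm high, standing on the table; origin at the centre of its underside, z up its axis. Bystander.
- bottle3: Loose sample bottle, white plastic, 38 mm across, 82 mm high, standing on the table; origin at the centre of its underside, z up its axis. Bystander.
- bottle4: Loose sample bottle, white plastic, 38 mm across, 82 mm high, standing on the table; origin at the centre of its underside, z up its axis. Bystander.
Things that resemble listed ones, but are neither listed nor needed, are in the scene too. Leave any brown look-alike of the part that bears cover_grip alone.

How it is judged:
By the outcome, as a careful person would: the job done as asked, in the order asked, and still so for the second after the job is handed in, with the robot touching nothing.
Of disc1, disc2, disc3 only 2 to 3 are there at a start; the rules pass over those that are not, and their reading is None.
At some moment in a run one of cover may be knocked a few centimetres aside while the robot is not near it.
It also fails if it takes over 208 s, if anything falls off the work surface, if the arm or the gripper's body presses on something with over 40 N, if the wrist force passes 120 N, or if a joint passes its speed limit or range.

## Working session

There is one attempt and no reset: what is moved stays moved. The work goes in short steps, Python scripts to look and compute and a shell command to move; the robot and the scene stay as the last step left them, time stands still between calls to the robot, and variables do not carry over. Pictures are saved under pics/ and viewed, and the job is handed in when it is done.

```bash
ls; mkdir -p pics
python3 - <<'E'
from bench import *
import cv2
s=read_state();print(s)
for n in("scene","top"):
    p,d=camera(n);cv2.imwrite(f"pics/{n}0.png",p);i=camera_info(n);print(n,i)
E
```

```text
pics
{'t': 0.0, 'joint_positions': array([-1.36737848e+00,  3.13449456e-01,  1.49842550e+00, -1.89746855e-05,
        1.33098961e+00, -2.23412111e-01]), 'dq': array([ 0.0003557 , -0.0003101 ,  0.00070997, -0.00013126,  0.0011333 ,
       -0.00024229]), 'joint_torque': array([-1.75713034e-03, -4.02214730e+01, -2.52270430e+01,  6.93385955e-02,
        3.52408423e-02, -7.03590035e-05]), 'position': array([ 0.21727208, -0.47766514,  0.23816571]), 'orientation': array([ 8.40830183e-01, -5.41298622e-01, -4.51750697e-04, -4.47711231e-04]), 'force': array([-0.06955361, -0.2701277 , -0.34309216]), 'torque': array([ 0.01169696,  0.00351048, -0.02703488]), 'width': 0.9995975306221775}
scene {'camera_matrix': array([[505.04652167,   0.        , 323.91446401],
       [  0.        , 505.04652167, 197.21404167],
       [  0.        ,   0.        ,   1.        ]]), 'R': array([[ 0.90058567,  0.43455799, -0.01023763],
       [ 0.29067533, -0.61957808, -0.72913021],
       [-0.32319237,  0.65366839, -0.68429842]]), 't': array([-0.46621264, -0.15807434,  1.53443242])}
top {'camera_matrix': array([[369.36640804,   0.        , 320.80992885],
       [  0.        , 369.36640804, 200.29167721],
       [  0.        ,   0.        ,   1.        ]]), 'R': array([[ 0.00328605, -0.99984127,  0.01751113],
       [-0.9962315 , -0.00479092, -0.0866017 ],
       [ 0.08667185, -0.01716056, -0.9960891 ]]), 't': array([-0.07792823,  0.54432563,  1.03028641])}
```

View pics/scene0.png

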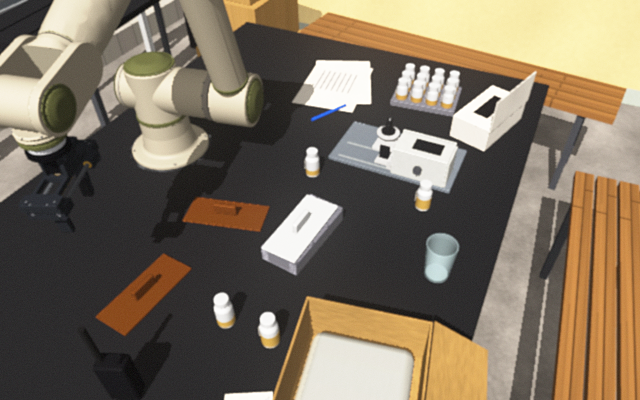

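View pics/top0.png

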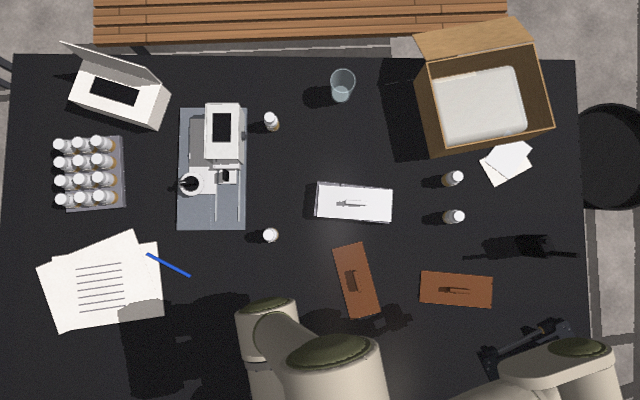

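```bash
cat > h.py <<'E'
from bench import *
import numpy as np, cv2
from scipy.spatial.transform import Rotation as Rn
def cloud(n,d):
    i=camera_info(n);K=i["camera_matrix"]
    v,u=np.mgrid[0:400,0:640]
    c=np.stack([(u-K[0,2])/K[0,0]*d,(v-K[1,2])/K[1,1]*d,d],-1)
    return (c-i["t"])@i["R"]   # R^T(c-t)
def proj(n,X):
    i=camera_info(n);c=i["R"]@np.array(X)+i["t"];p=i["camera_matrix"]@c;return p[:2]/p[2]
def crop(p,x0,y0,x1,y1,k,name):
    cv2.imwrite(name,cv2.resize(p[y0:y1,x0:x1],None,fx=k,fy=k,interpolation=cv2.INTER_CUBIC))
def pose():
    s=read_state();R=Rn.from_quat(s["orientation"]).as_matrix();return s["position"],R
def go(x,y,z,yaw=None,q=None):
    """print shift (row units) to reach TCP xyz; yaw=world angle of tool x axis (deg), mod 180"""
    p,R=pose();d=R.T@(np.array([x,y,z])-p)
    a=np.degrees(np.arctan2(R[1,0],R[0,0]))
    print("shift units",np.round(d/0.15,4),"cur yaw",round(a,2),"pos",np.round(p,4))
    if yaw is not None:
        # turn about tool z (down): positive turn lowers world yaw
        t=-(yaw-a); t=(t+90)%180-90
        print("turn units",round(t/90,4),"alt",round((t-180*np.sign(t))/90,4), "j6",read_state()["joint_positions"][5])
E
python3 - <<'E'
from h import *
for n in("scene","top"):
    p,d=camera(n);np.save(f"d_{n}.npy",d);np.save(f"p_{n}.npy",p)
    W=cloud(n,d)
    for l in("case","cover_grip","handle","clamp_grip","reader","bottle1"):
        for r in cut_out(l,n)[:6]:
            m=r["region"]; q=W[m&(d>0)]
            print(n,l,round(r["conf"],2),r["rect"],np.round(np.median(q,0),3) if len(q) else None)
p=np.load("p_top.npy")
crop(p,170,90,290,250,4,"pics/c1.png");crop(p,300,160,480,320,4,"pics/c2.png")
p=np.load("p_scene.npy")
crop(p,240,100,480,290,3,"pics/c3.png")
E
```

```text
scene case 0.79 [260.0, 204.3, 84.9, 70.6] [ 0.582 -0.215  0.023]
scene cover_grip 0.96 [184.1, 199.3, 88.0, 32.7] [ 0.327 -0.181  0.003]
scene cover_grip 0.73 [264.8, 196.3, 69.6, 65.4] [ 0.541 -0.184  0.045]
scene cover_grip 0.73 [97.7, 255.7, 90.9, 78.3] [ 0.299 -0.476  0.003]
scene cover_grip 0.34 [326.3, 118.0, 142.1, 75.3] [0.669 0.183 0.028]
scene handle 0.81 [373.5, 138.7, 25.2, 27.1] [0.611 0.193 0.02 ]
scene clamp_grip 0.46 [376.9, 117.2, 19.1, 18.3] [0.592 0.278 0.051]
scene reader 0.66 [330.9, 118.9, 135.8, 73.1] [0.669 0.183 0.031]
scene reader 0.58 [374.1, 139.2, 22.9, 32.2] [0.611 0.193 0.019]
scene bottle1 0.79 [303.1, 146.6, 17.7, 31.9] [0.452 0.056 0.048]
scene bottle1 0.79 [259.6, 313.4, 15.3, 33.0] [ 0.617 -0.457  0.055]
scene bottle1 0.69 [216.0, 294.1, 21.1, 35.1] [ 0.509 -0.455  0.053]
scene bottle1 0.61 [417.1, 182.4, 15.0, 26.7] [0.772 0.057 0.05 ]
top case 0.55 [314.8, 184.4, 70.5, 40.1] [ 0.578 -0.07   0.04 ]
top case 0.53 [263.9, 111.0, 15.5, 23.0] [0.76  0.066 0.062]
top case 0.35 [188.6, 118.4, 53.3, 76.2] [0.643 0.256 0.02 ]
top cover_grip 0.97 [420.3, 271.3, 72.1, 37.3] [ 0.294 -0.461  0.005]
top cover_grip 0.82 [333.8, 241.0, 46.4, 78.4] [ 0.318 -0.175  0.005]
top cover_grip 0.65 [317.5, 188.6, 74.3, 32.8] [ 0.533 -0.168  0.047]
top handle 0.76 [187.3, 117.0, 54.6, 77.4] [0.644 0.255 0.02 ]
top clamp_grip 0.78 [181.1, 176.2, 16.9, 14.4] [0.585 0.284 0.055]
top reader 0.84 [175.9, 100.9, 73.7, 127.4] [0.636 0.228 0.017]
top bottle1 0.77 [439.9, 175.3, 23.5, 15.1] [ 0.603 -0.438  0.059]
top bottle1 0.51 [443.0, 209.4, 21.6, 13.1] [ 0.499 -0.436  0.063]
top bottle1 0.45 [264.2, 225.7, 13.0, 14.9] [0.449 0.063 0.078]
```

View pics/c1.png

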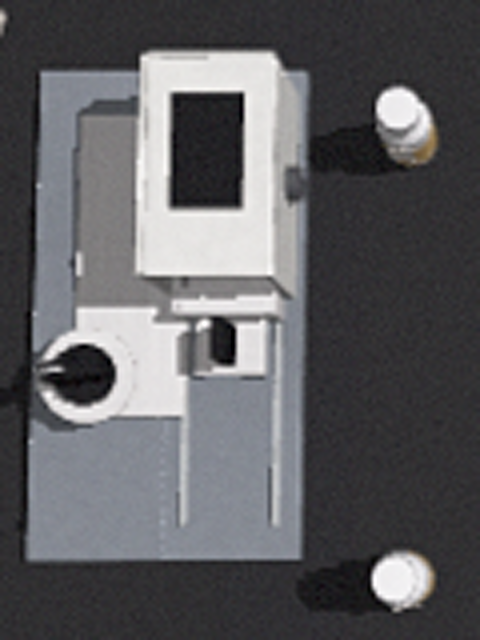

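View pics/c2.png

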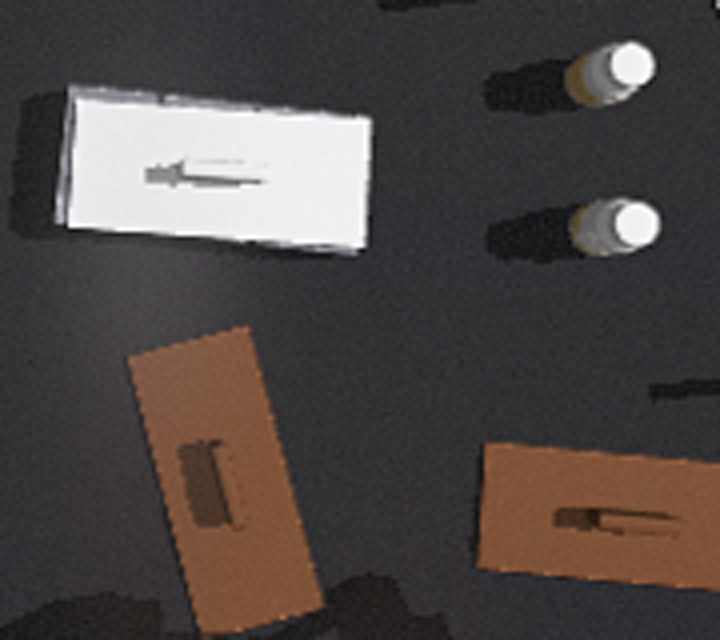

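View pics/c3.png

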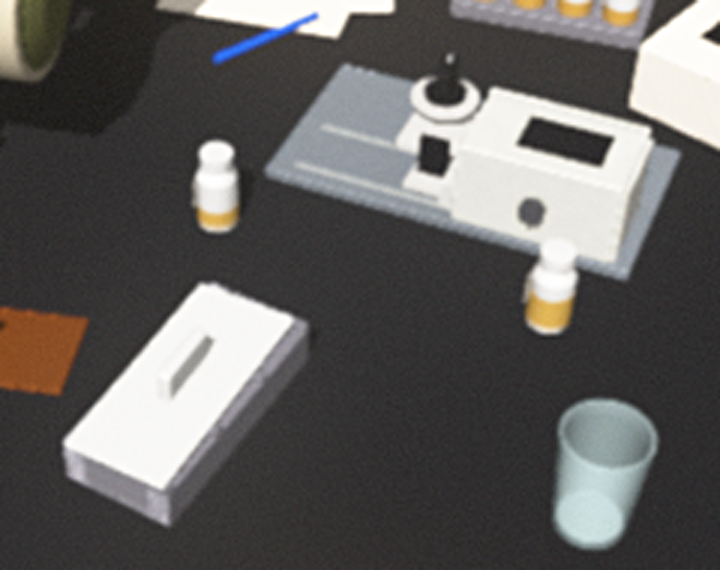

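Run:
```python
from h import *
def rect(P):
    r=cv2.minAreaRect((P[:,:2]*1000).astype(np.float32));return [np.round(r[0],1),np.round(r[1],1),round(r[2],2)]
for n in("top","scene"):
    d=np.load(f"d_{n}.npy");W=cloud(n,d).copy();W[d<=0]=9;x,y,z=W[...,0],W[...,1],W[...,2]
    near=(abs(x-.55)<.15)&(abs(y+.1)<.17)
    q=W[near&(z>.04)&(z<.055)];print(n,"cover top",len(q),rect(q),np.median(q[:,2]))
    q=W[near&(z>.03)&(z<.055)];print(" case",len(q),rect(q))
    q=W[near&(z>.068)&(z<.09)];print(" handle",len(q),rect(q),q.mean(0),np.percentile(q[:,2],[50,95]))
    near=(abs(x-.65)<.25)&(abs(y-.23)<.16)
    q=W[near&(z>.005)&(z<.018)];print(" base",len(q),rect(q))
    q=W[near&(z>.09)&(z<.11)];print(" hood",len(q),rect(q),np.median(q[:,2]))
    near=(abs(x-.585)<.05)&(abs(y-.284)<.05)
    q=W[near&(z>.06)&(z<.09)];print(" knob",len(q),rect(q) if len(q)>3 else q,np.round(q,3)[:40].tolist())
    near=(abs(x-.62)<.05)&(abs(y-.195)<.035)
    for a,b in((.03,.06),(.06,.08)):
      q=W[near&(z>a)&(z<b)];print(" hand",len(q),rect(q) if len(q)>3 else q,np.percentile(q[:,2],[5,50,95]) if len(q) else 0)
    print(" proj handle ok")
```

```text
top cover top 2381 [array([528.4, -98.3]), array([147.2, 351.4]), 9.04] 0.046850660063425496
 case 2563 [array([528.5, -98.3]), array([147.4, 351.4]), 9.04]
 handle 165 [array([495. , -60.4]), array([ 31.3, 285.8]), 20.23] [ 0.49915631 -0.07490265  0.07786223] [0.07768412 0.08263653]
 base 4456 [array([647.4, 224.8]), array([491.5, 317.3]), 2.34]
 hood 1930 [array([782.3, 234.5]), array([313.4, 156.5]), 33.93] 0.0967058744451563
 knob 102 [array([588.2, 288.5]), array([14.2, 41.4]), 7.33] [[0.596, 0.281, 0.08], [0.596, 0.28, 0.076], [0.596, 0.276, 0.079], [0.596, 0.273, 0.08], [0.596, 0.272, 0.076], [0.597, 0.271, 0.072], [0.593, 0.303, 0.079], [0.593, 0.3, 0.079], [0.593, 0.298, 0.078], [0.593, 0.295, 0.078], [0.593, 0.292, 0.08], [0.593, 0.29, 0.078], [0.593, 0.286, 0.081], [0.593, 0.284, 0.079], [0.593, 0.281, 0.081], [0.593, 0.278, 0.08], [0.594, 0.277, 0.076], [0.593, 0.274, 0.079], [0.593, 0.271, 0.078], [0.594, 0.269, 0.077], [0.595, 0.269, 0.069], [0.59, 0.308, 0.08], [0.59, 0.306, 0.079], [0.59, 0.302, 0.081], [0.59, 0.3, 0.081], [0.59, 0.297, 0.08], [0.59, 0.295, 0.079], [0
[... 1410 characters left out ...]
.297, 0.075], [0.585, 0.281, 0.079], [0.587, 0.281, 0.08], [0.589, 0.285, 0.078], [0.592, 0.286, 0.078], [0.594, 0.29, 0.076], [0.595, 0.296, 0.073], [0.586, 0.277, 0.078], [0.588, 0.279, 0.078], [0.592, 0.278, 0.079], [0.595, 0.277, 0.081], [0.596, 0.283, 0.077], [0.593, 0.302, 0.065], [0.583, 0.278, 0.073], [0.587, 0.276, 0.075], [0.591, 0.272, 0.08], [0.593, 0.273, 0.079], [0.595, 0.277, 0.077], [0.596, 0.285, 0.073], [0.595, 0.296, 0.066], [0.586, 0.27, 0.075], [0.588, 0.273, 0.074]]
 hand 129 [array([622.3, 178.3]), array([35.4, 47.9]), 19.88] [0.03140971 0.04250566 0.05882012]
 hand 9 [array([613.5, 189.4]), array([ 9.6, 25.6]), 89.04] [0.06052089 0.0611484  0.06332524]
 proj handle ok
```

```bash
cat >> h.py <<'E'
def rect(P):
    r=cv2.minAreaRect((P[:,:2]*1000).astype(np.float32));return [np.round(r[0],1),np.round(r[1],1),round(r[2],2)]
def sel(W,d,b,k=0):
    """points in box x0,x1,y0,y1,z0,z1; largest component"""
    m=(d>0)&(W[...,0]>b[0])&(W[...,0]<b[1])&(W[...,1]>b[2])&(W[...,1]<b[3])&(W[...,2]>b[4])&(W[...,2]<b[5])
    n,L,st,_=cv2.connectedComponentsWithStats(m.astype(np.uint8))
    if n<2: return W[m]
    return W[L==1+np.argmax(st[1:,4])]
E
python3 - <<'E'
from h import *
for n in("top","scene"):
    d=np.load(f"d_{n}.npy");W=cloud(n,d)
    for nm,b in dict(cover=(.4,.7,-.25,0.02,.0425,.056),case=(.4,.7,-.25,.02,.02,.056),caseall=(.4,.7,-.25,.02,.02,.044),hand=(.4,.7,-.25,.02,.068,.09),base=(.4,.9,.1,.38,.007,.017),hood=(.6,.9,.1,.32,.09,.104),tab=(.5,.66,.15,.23,.055,.07),plate=(.5,.66,.12,.26,.035,.05)).items():
        q=sel(W,d,b); print(n,nm,len(q),rect(q) if len(q)>3 else'', np.round(np.median(q,0),4),'z95',np.round(np.percentile(q[:,2],95),4))
E
```

```text
top cover 2021 [array([ 537.3, -156.1]), array([194.9,  95. ]), 84.97] [ 0.5353 -0.1564  0.0469] z95 0.0501
top case 2309 [array([ 539.3, -156.3]), array([197.1, 100.8]), 84.26] [ 0.5383 -0.1514  0.0466] z95 0.05
top caseall 230 [array([ 543.7, -127.3]), array([138.3,  98. ]), 84.26] [ 0.5847 -0.0857  0.0391] z95 0.0433
top hand 98 [array([ 535.4, -169.2]), array([57.8, 12.2]), 86.36] [ 0.5357 -0.1677  0.0763] z95 0.0794
top base 3901 [array([638.2, 241.5]), array([358.7, 196.3]), 0.36] [0.5421 0.2541 0.0113] z95 0.0149
top hood 1902 [array([726.5, 194.9]), array([154.8,  90.9]), 0.3] [0.7246 0.195  0.0967] z95 0.1004
top tab 44 [array([613.2, 193.9]), array([28.8,  9. ]), 2.28] [0.6129 0.1936 0.0604] z95 0.0632
top plate 194 [array([646.1, 193.8]), array([71.1, 27. ]), 89.57] [0.6421 0.195  0.0413] z95 0.0444
scene cover 1761 [array([ 537.9, -155.9]), array([192.9,  92.7]), 86.46] [ 0.5417 -0.1679  0.0453] z95 0.0484
scene case 2382 [array([ 541. , -154.7]), array([198.2, 104.5]), 84.72] [ 0.5514 -0.1636  0.0446] z95 0.0481
scene caseall 558 [array([ 574.9, -155. ]), array([188.8,  35.4]), 84.25] [ 0.5846 -0.1545  0.0349] z95 0.0435
scene hand 113 [array([ 537.2, -171.1]), array([59.1, 13.8]), 88.1] [ 0.5384 -0.1725  0.0741] z95 0.0774
scene base 1668 [array([599.9, 238.9]), array([281.3, 201.2]), 0.01] [0.5293 0.2028 0.0104] z95 0.0146
scene hood 1308 [array([727.5, 194.2]), array([154.9,  98.1]), 0.37] [0.7285 0.1935 0.0952] z95 0.0991
scene tab 30 [array([614.2, 193.6]), array([14.1, 27.3]), 76.53] [0.6132 0.1931 0.0589] z95 0.0626
scene plate 51 [array([638.6, 169.6]), array([19.4, 58.8]), 28.23] [0.642  0.1582 0.0406] z95 0.0488
```

Run:
```python
from h import *
for n in("top","scene"):
    d=np.load(f"d_{n}.npy");W=cloud(n,d)
    for nm,b in dict(cover=(.4,.7,-.31,-.02,.0425,.056),case=(.4,.7,-.31,-.02,.02,.056),hand=(.4,.7,-.25,.02,.068,.09)).items():
        q=sel(W,d,b); print(n,nm,len(q),rect(q) if len(q)>3 else'', np.round(np.mean(q,0),4),'z95',np.round(np.percentile(q[:,2],95),4))
go(.5365,-.170,.18,-5)
go(.5365,-.170,.046,-5)
```

```text
top cover 2263 [array([ 535.4, -165.7]), array([214.2,  96.1]), 85.85] [ 0.5351 -0.1682  0.047 ] z95 0.0502
top case 2570 [array([ 538.4, -165.6]), array([215.9, 100.8]), 84.26] [ 0.5375 -0.1644  0.046 ] z95 0.0501
top hand 98 [array([ 535.4, -169.2]), array([57.8, 12.2]), 86.36] [ 0.5351 -0.1683  0.0761] z95 0.0794
scene cover 2046 [array([ 536.6, -167.2]), array([215.1,  92.7]), 86.1] [ 0.5377 -0.1771  0.0454] z95 0.0482
scene case 2918 [array([ 539.2, -165.1]), array([219. , 104.5]), 84.25] [ 0.5458 -0.1795  0.042 ] z95 0.0479
scene hand 113 [array([ 537.2, -171.1]), array([59.1, 13.8]), 88.1] [ 0.5377 -0.1717  0.0737] z95 0.0774
shift units [-0.9876 -2.7868  0.3914] cur yaw -65.54 pos [ 0.2173 -0.4779  0.2387]
turn units -0.6727 alt 1.3273 j6 -0.22342473427262324
shift units [-0.9876 -2.7868  1.2848] cur yaw -65.54 pos [ 0.2173 -0.4779  0.2387]
turn units -0.6727 alt 1.3273 j6 -0.22342473427262324
```

```bash
python3 -m crank '[[[-0.3,-0.9,0.2],-0.4,0.6],[[-0.3,-0.9,0.2],-0.67,0.6],[[-0.3,-0.9,0.2],-0.67,0.6],[[-0.3,-0.9,0.2],-0.67,0.6],[[-0.3,-0.9,0.2],-0.67,0.6],[[-0.3,-0.9,0.2],-0.67,0.6],[[-0.3,-0.9,0.2],-0.67,0.6]]' 30; python3 -c "
from h import *
go(.5365,-.170,.15,-4);print(read_state()['t'])"
```

```text
t: 1.68
position: [0.3216, -0.3811, 0.2087]
orientation: [0.999, -0.046, -0.0, -0.0]
force: [-1.3, 0.0, -0.5]
width: 0.6
shift units [ 1.2965 -1.5336  0.3915] cur yaw -5.31 pos [ 0.3216 -0.3811  0.2087]
turn units -0.0146 alt 1.9854 j6 -1.012597054940237
1.675
```

```bash
python3 -m crank '[[[0.8,-0.95,0.2],-0.015,0.6],[[0.8,-0.95,0.2],-0.015,0.6],[[0.8,-0.95,0.2],-0.015,0.6],[[0.8,-0.95,0.2],-0.015,0.6]]' 30; python3 -c "
from h import *
go(.5365,-.170,.10,-4)"
```

```text
t: 2.17
position: [0.456, -0.2473, 0.178]
orientation: [0.999, -0.033, -0.0, -0.001]
force: [0.1, -0.2, 0.2]
width: 0.6
shift units [ 0.5017 -0.5497  0.5205] cur yaw -3.82 pos [ 0.456  -0.2473  0.178 ]
turn units 0.002 alt -1.998 j6 -0.656859149315729
```

```bash
python3 -m crank '[[[0.5,-0.55,0.5],0,0.6],[[0.5,-0.55,0.5],0,0.6],[[0.5,-0.55,0.5],0,0.6],[[0.5,-0.55,0.84],0,0.6],[[0.5,-0.55,0.84],0,0.6],[[0.5,-0.55,0.84],0,0.6]]' 30
python3 - <<'E'
from h import *
go(.5365,-.170,.052,-4)
p,d=camera("scene");crop(p,230,140,390,290,4,"pics/c4.png")
E
```

```text
t: 2.92
position: [0.5362, -0.171, 0.0534]
orientation: [0.999, -0.034, 0.0, -0.0]
force: [0.8, -0.7, 1.2]
width: 0.6
shift units [ 0.0018 -0.0071  0.0095] cur yaw -3.92 pos [ 0.5362 -0.171   0.0534]
turn units 0.0008 alt -1.9992 j6 -0.4489987062002518
```

View pics/c4.png

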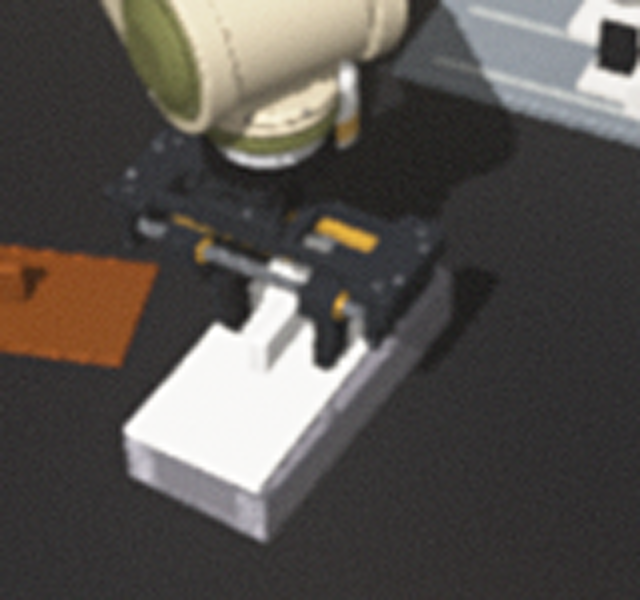

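The white handle sits between the fingers; the gripper straddles it well. Close and lift straight up.

```bash
python3 -m crank '[[[0,0,0],0,0.1],[[0,0,0],0,0],[[0,0,0],0,0],[[0,0,0],0,0],[[0,0,-0.6],0,0],[[0,0,-0.6],0,0],[[0,0,-0.6],0,0]]' 30
python3 - <<'E'
from h import *
go(.60,.03,.14,86)
p,d=camera("scene");crop(p,230,140,390,290,4,"pics/c5.png")
E
```

```text
t: 3.85
position: [0.5369, -0.1713, 0.1451]
orientation: [0.999, -0.034, 0.002, 0.001]
force: [0.2, 0.7, -0.8]
width: 0.131
shift units [ 0.3283 -1.3672  0.0335] cur yaw -3.9 pos [ 0.5369 -0.1713  0.1451]
turn units -0.9989 alt 1.0011 j6 -0.44899234475977085
```

View pics/c5.png

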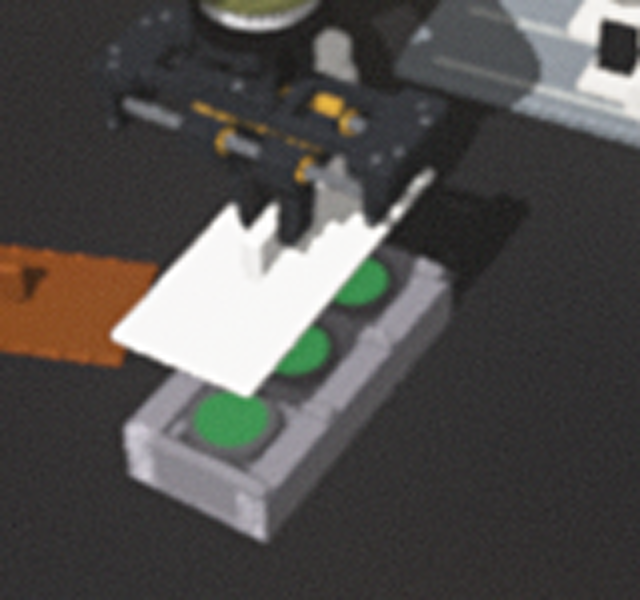

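```bash
python3 -m crank '[[[0.1,-0.4,0],-0.1,0],[[0.2,-0.8,0],-0.25,0],[[0.33,-1,0],-0.4,0],[[0.33,-1,0],-0.6,0],[[0.33,-1,0],-0.8,0],[[0.33,-1,0],-1,0],[[0.33,-1,0],-1,0],[[0.33,-1,0],-1,0]]' 30
python3 - <<'E'
from h import *
go(.60,.03,.0125,90)
E
```

```text
t: 4.9
position: [0.5949, -0.0244, 0.1409]
orientation: [0.762, 0.647, -0.001, -0.001]
force: [-0.2, -0.3, -0.8]
width: 0.137
shift units [ 0.3628 -0.0225  0.8561] cur yaw 80.65 pos [ 0.5949 -0.0244  0.1409]
turn units -0.1039 alt 1.8961 j6 -1.6454076507505868
```

```bash
python3 -m crank '[[[0.36,-0.02,0],-0.1,0],[[0.36,-0.02,0.2],-0.1,0],[[0.36,-0.02,0.5],-0.1,0],[[0.36,-0.02,0.7],-0.1,0],[[0.36,-0.02,0.8],-0.1,0],[[0.36,-0.02,0.82],-0.1,0],[[0.36,-0.02,0.84],-0.1,0],[[0.36,-0.02,0.84],-0.1,0]]' 30
python3 - <<'E'
from h import *
go(.60,.03,.0125,90)
p,d=camera("scene");crop(p,270,100,430,250,4,"pics/c6.png")
E
```

```text
t: 5.9
position: [0.6007, 0.0298, 0.0182]
orientation: [0.709, 0.705, -0.0, -0.001]
force: [-14.1, 1.9, 32.5]
width: 0.129
shift units [ 0.001  -0.0045  0.0377] cur yaw 89.68 pos [0.6007 0.0298 0.0182]
turn units -0.0035 alt 1.9965 j6 -1.7109492797178933
```

View pics/c6.png

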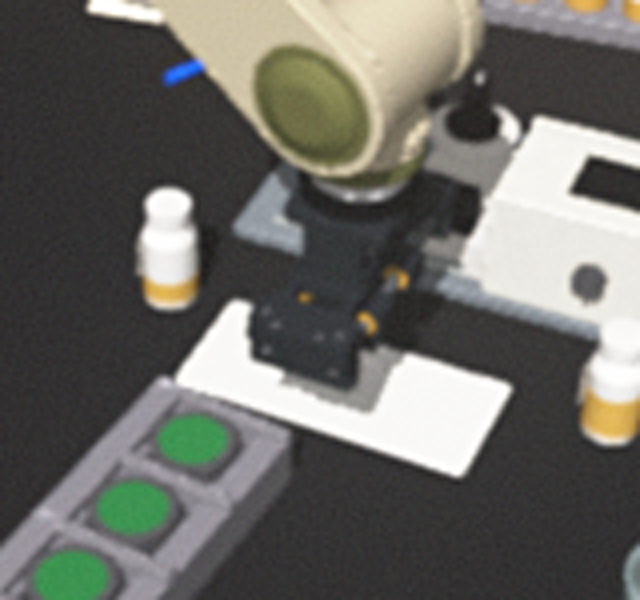

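```bash
python3 -m crank '[[[0,0,0],0,0.5],[[0,0,0],0,0.5],[[0,0,0],0,0.5],[[0,0,-0.4],0,0.5],[[0,0,-0.8],0,0.5],[[0,0,-0.8],0.2,0.5],[[0,0,-0.8],0.3,0.5]]' 30
python3 - <<'E'
from h import *
go(.5885,.288,.15,7)
p,d=camera("scene");crop(p,230,100,490,290,3,"pics/c7.png")
E
```

```text
t: 6.82
position: [0.601, 0.0297, 0.1384]
orientation: [0.83, 0.558, -0.0, -0.001]
force: [-0.5, 0.0, 0.4]
width: 0.5
shift units [ 1.5636 -0.7267 -0.076 ] cur yaw 67.84 pos [0.601  0.0297 0.1384]
turn units 0.676 alt -1.324 j6 -1.3297118864305202
```

View pics/c7.png

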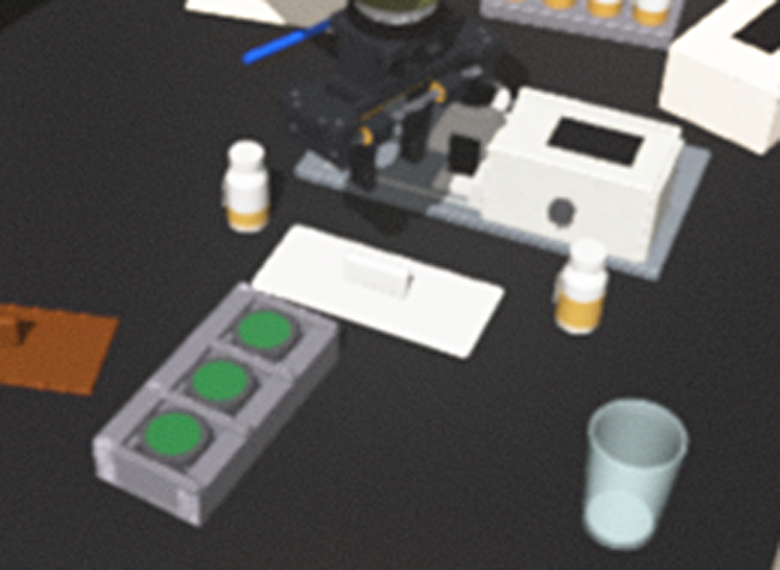

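```bash
python3 -m crank '[[[0.4,-0.2,0],0.1,0.5],[[0.8,-0.4,0],0.2,0.5],[[1,-0.55,0],0.35,0.5],[[1,-0.72,0],0.5,0.5],[[1,-0.72,0],0.6,0.5],[[1,-0.72,0],0.67,0.5],[[1,-0.72,0],0.67,0.5],[[1,-0.72,0],0.67,0.5]]' 30
python3 - <<'E'
from h import *
go(.5885,.288,.1,7)
E
```

```text
t: 7.88
position: [0.5587, 0.2096, 0.1379]
orientation: [0.998, 0.064, -0.001, -0.001]
force: [0.4, 0.8, -0.3]
width: 0.5
shift units [ 0.2643 -0.4926  0.2527] cur yaw 7.35 pos [0.5587 0.2096 0.1379]
turn units 0.0039 alt -1.9961 j6 0.033240243847749075
```

```bash
python3 -m crank '[[[0.265,-0.49,0],0,0.5],[[0.265,-0.49,0],0,0.5],[[0.265,-0.49,0.2],0,0.5],[[0.265,-0.49,0.4],0,0.5],[[0.265,-0.49,0.545],0,0.5],[[0.265,-0.49,0.545],0,0.5]]' 30
python3 - <<'E'
from h import *
go(.5885,.288,.056,7);print(read_state()['force'])
p,d=camera("scene");crop(p,330,80,470,190,5,"pics/c8.png")
E
```

```text
t: 8.62
position: [0.5877, 0.2873, 0.0545]
orientation: [0.998, 0.065, -0.003, -0.0]
force: [-0.3, 0.0, 0.8]
width: 0.501
shift units [ 0.0057 -0.0037 -0.0099] cur yaw 7.5 pos [0.5877 0.2873 0.0545]
turn units 0.0055 alt -1.9945 j6 0.14374704937832505
[-0.32502716  0.03039979  0.8247841 ]
```

View pics/c8.png

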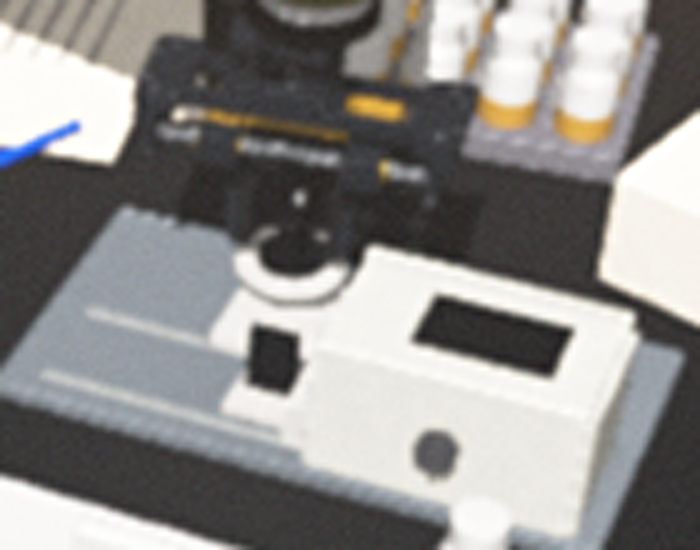

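```bash
python3 -m crank '[[[0,0,0],0,0],[[0,0,0],0,0],[[0,0,0],0,0],[[0,0,0],-0.1,0],[[0,0,0],-0.2,0],[[0,0,0],-0.3,0],[[0,0,0],-0.4,0],[[0,0,0],-0.5,0]]' 25; python3 -c "
from h import *
go(.5885,.288,.056,7);print(read_state()['force'],read_state()['torque'])"; python3 -m crank '[[[0,0,0],-0.1,0],[[0,0,0],-0.2,0],[[0,0,0],-0.3,0],[[0,0,0],-0.38,0],[[0,0,0],-0.38,0]]';python3 -c "
from h import *
go(.5885,.288,.056,7);print(read_state()['force'],read_state()['torque'])"
```

```text
t: 9.68
position: [0.5908, 0.2886, 0.0566]
orientation: [0.896, 0.444, 0.003, -0.001]
force: [14.1, 8.8, -7.4]
width: 0.154
shift units [-0.0125 -0.0097  0.0042] cur yaw 52.73 pos [0.5908 0.2886 0.0566]
turn units 0.5081 alt -1.4919 j6 -0.6462261722928375
[14.07176974  8.84558061 -7.39004806] [ 1.29523813 -2.23810028 -0.23537867]
t: 10.3
position: [0.5915, 0.2902, 0.0567]
orientation: [0.725, 0.689, 0.005, -0.0]
force: [8.2, 8.4, -6.3]
width: 0.159
shift units [-0.0158 -0.0194  0.0041] cur yaw 87.03 pos [0.5915 0.2902 0.0567]
turn units 0.8892 alt -1.1108 j6 -1.2447138744730184
[ 8.21483376  8.41915073 -6.30134434] [ 1.42737828 -1.08851326  0.05422526]
```

```bash
python3 -m crank '[[[0,0,0],-0.05,0],[[0,0,0],-0.1,0],[[0,0,0],-0.1,0]]';python3 -c "
from h import *
go(.5885,.288,.056,7);print(read_state()['force'],read_state()['torque'])"
```

```text
t: 10.68
position: [0.5916, 0.2906, 0.0566]
orientation: [0.669, 0.743, 0.005, -0.0]
force: [1.3, 3.5, -2.9]
width: 0.168
shift units [-0.0148 -0.0221  0.004 ] cur yaw 95.95 pos [0.5916 0.2906 0.0566]
turn units 0.9883 alt -1.0117 j6 -1.400622645996348
[ 1.32590626  3.4599587  -2.85964014] [ 0.51283829 -0.30809422 -0.46400837]
```

```bash
python3 -m crank '[[[0,0,0],0.05,0.5],[[0,0,0],0.05,0.5],[[0,0,-0.3],0.05,0.5],[[0,0,-0.5],0.05,0.5],[[0,0,-0.5],0.05,0.5]]';python3 -c "
from h import *
go(.605,.1935,.11,90.3)"
```

```text
t: 11.3
position: [0.592, 0.2902, 0.1341]
orientation: [0.698, 0.716, 0.007, 0.001]
force: [-0.4, -0.2, -0.5]
width: 0.499
shift units [-0.6479  0.0681  0.1554] cur yaw 91.5 pos [0.592  0.2902 0.1341]
turn units 0.0134 alt -1.9866 j6 -1.322611897391121
```

```bash
python3 -m crank '[[[-0.4,0.04,0],0.013,0.5],[[-0.648,0.068,0],0.013,0.5],[[-0.648,0.068,0],0.013,0.5],[[-0.648,0.068,0],0.013,0.5]]';python3 - <<'E'
from h import *
go(.605,.1935,.039,90.3)
p,d=camera("scene");crop(p,330,80,470,190,5,"pics/c9.png")
n="scene";W=cloud(n,d)
q=sel(W,d,(.55,.63,.25,.33,.068,.09));print(rect(q),len(q))
E
```

```text
t: 11.8
position: [0.6043, 0.1938, 0.1324]
orientation: [0.705, 0.709, 0.007, 0.0]
force: [-0.7, -0.1, 0.1]
width: 0.499
shift units [-0.0079 -0.0018  0.6228] cur yaw 90.36 pos [0.6043 0.1938 0.1324]
turn units 0.0007 alt -1.9993 j6 -1.4570998116577436
[array([597.9, 284.5]), array([26.4, 18.6]), 20.83] 45
```

View pics/c9.png

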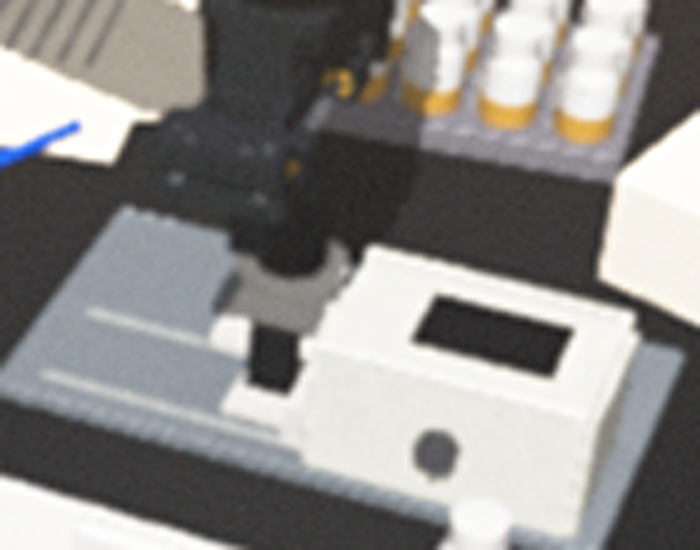

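```bash
python3 -m crank '[[[0,0,0.3],0,0.35],[[0,0,0.55],0,0.35],[[0,0,0.62],0,0.35],[[0,0,0.62],0,0.1],[[0,0,0.62],0,0],[[0,0,0.62],0,0],[[0,0,0.62],0,0]]' 30;python3 - <<'E'
from h import *
go(.605-.1,.1935,.039,90.3);print(read_state()["force"],read_state()["width"]*88)
E
```

```text
t: 12.72
position: [0.606, 0.1957, 0.0412]
orientation: [0.705, 0.71, 0.008, 0.001]
force: [0.3, 3.9, 7.3]
width: 0.112
shift units [-0.0098 -0.6739  0.0055] cur yaw 90.41 pos [0.606  0.1957 0.0412]
turn units 0.0013 alt -1.9987 j6 -1.4577031961721625
[0.26015286 3.93330144 7.34132819] 9.848695298299761
```

```bash
python3 -m crank '[[[0,-0.15,0],0,0],[[0,-0.3,0],0,0],[[0,-0.45,0],0,0],[[0,-0.45,0],0,0]]' 25;python3 - <<'E'
from h import *
go(.605-.1,.1935,.039,90.3);print(read_state()["force"],read_state()["width"]*88)
p,d=camera("top");crop(p,170,90,290,250,4,"pics/c10.png")
E
```

```text
t: 13.22
position: [0.5378, 0.1953, 0.0412]
orientation: [0.704, 0.71, 0.008, 0.001]
force: [-1.9, 2.2, 5.1]
width: 0.112
shift units [-0.0105 -0.2188  0.0116] cur yaw 90.45 pos [0.5378 0.1953 0.0412]
turn units 0.0016 alt -1.9984 j6 -1.4444668473790017
[-1.85915999  2.16331484  5.05944686] 9.884255471013326
```

View pics/c10.png

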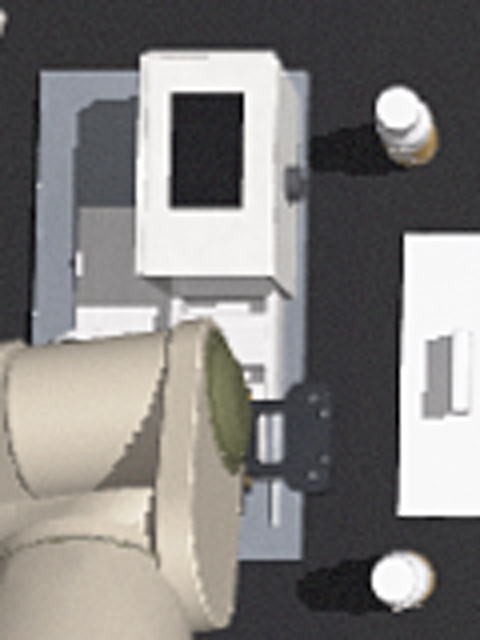

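```bash
python3 -m crank '[[[0,-0.1,0],0,0],[[0,-0.15,0],0,0],[[0,-0.2,0],0,0],[[0,-0.2,0],0,0]]' 25;python3 - <<'E'
from h import *
go(.605-.1,.1935,.039,90.3);print(read_state()["force"],read_state()["width"]*88)
E
python3 -m crank '[[[0,-0.05,0],0,0],[[0,-0.1,0],0,0],[[0,-0.1,0],0,0]]' 25;python3 - <<'E'
from h import *
go(.605-.1,.1935,.039,90.3);print(read_state()["force"],read_state()["width"]*88)
E
```

```text
t: 13.78
position: [0.5083, 0.1951, 0.0412]
orientation: [0.704, 0.71, 0.009, 0.001]
force: [-2.4, 1.6, 6.3]
width: 0.109
shift units [-0.0106 -0.0226  0.0139] cur yaw 90.43 pos [0.5083 0.1951 0.0412]
turn units 0.0015 alt -1.9985 j6 -1.4374484282261222
[-2.39308118  1.61335067  6.34303882] 9.558981025915
t: 14.15
position: [0.4925, 0.195, 0.0412]
orientation: [0.704, 0.71, 0.008, 0.001]
force: [-2.0, 2.0, 7.2]
width: 0.109
shift units [-0.0107  0.0834  0.0153] cur yaw 90.45 pos [0.4925 0.195  0.0412]
turn units 0.0016 alt -1.9984 j6 -1.4335077812351962
[-1.9786059   2.02770367  7.24768244] 9.58431466235206
```

```bash
for i in 1; do python3 -m crank '[[[0,-0.05,0],0,0],[[0,-0.1,0],0,0],[[0,-0.1,0],0,0]]' 25; python3 -m crank '[[[0,-0.05,0],0,0],[[0,-0.1,0],0,0],[[0,-0.1,0],0,0]]' 25; done;python3 - <<'E'
from h import *
go(.605-.1,.1935,.039,90.3);print(read_state()["force"],read_state()["width"]*88)
p,d=camera("top");crop(p,170,90,290,250,4,"pics/c11.png")
E
```

```text
t: 14.52
position: [0.4763, 0.1949, 0.0411]
orientation: [0.704, 0.71, 0.008, 0.001]
force: [-0.8, 2.1, 7.4]
width: 0.115
t: 14.9
position: [0.4659, 0.1948, 0.0422]
orientation: [0.704, 0.71, 0.013, 0.005]
force: [25.4, 2.5, -8.7]
width: 0.109
shift units [-0.0111  0.2602  0.0276] cur yaw 90.44 pos [0.4659 0.1948 0.0422]
turn units 0.0016 alt -1.9984 j6 -1.424763236888966
[25.39029918  2.51676048 -8.71038935] 9.604431035040838
```

View pics/c11.png

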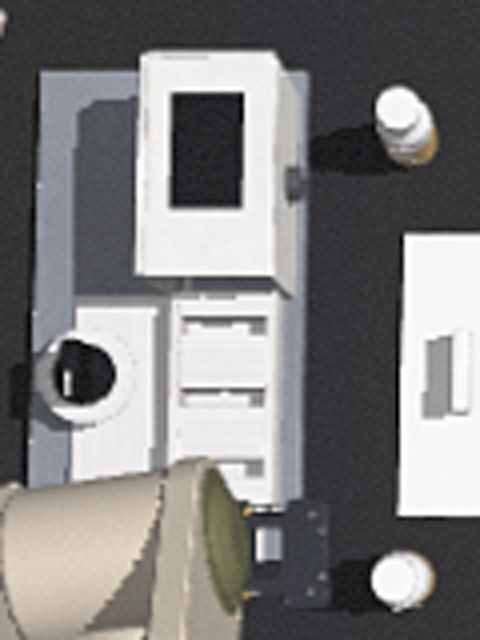

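```bash
python3 -m crank '[[[0,0.02,0],0,0],[[0,0.02,0],0,0.4],[[0,0.02,0],0,0.4],[[0,0.02,-0.4],0,0.4],[[0,0.02,-0.7],0,0.4],[[0,0.02,-0.7],0,0.4]]';python3 - <<'E'
from h import *
print(pose())
go(.54,-.1,.15,85)
E
```

```text
t: 15.7
position: [0.467, 0.1938, 0.1498]
orientation: [0.704, 0.71, 0.015, 0.007]
force: [-0.7, 0.7, -1.3]
width: 0.403
(array([0.46704903, 0.19381926, 0.14976088]), array([[-0.00789746,  0.99950788,  0.03035846],
       [ 0.99990061,  0.0075387 ,  0.01191383],
       [ 0.0116791 ,  0.03044953, -0.99946807]]))
shift units [-1.9624  0.4714 -0.0102] cur yaw 90.45 pos [0.467  0.1938 0.1498]
turn units 0.0606 alt -1.9394 j6 -1.424536375371081
```

```bash
python3 -m crank '[[[-0.5,0.25,0],0.03,0],[[-1,0.47,0],0.06,0],[[-1,0.47,0],0.06,0],[[-1,0.47,0],0.06,0]]';python3 - <<'E'
from h import *
go(.54,-.1,.15,85)
for n in("top","scene"):
    p,d=camera(n);np.save(f"d_{n}.npy",d);np.save(f"p_{n}.npy",p)
crop(np.load("p_top.npy"),170,90,420,260,3,"pics/c12.png")
crop(np.load("p_scene.npy"),240,100,480,290,3,"pics/c13.png")
E
```

```text
t: 16.2
position: [0.5386, 0.0423, 0.1484]
orientation: [0.738, 0.674, 0.014, 0.005]
force: [-0.2, 0.6, 0.5]
width: 0.003
shift units [-0.9436  0.0952 -0.0218] cur yaw 84.85 pos [0.5386 0.0423 0.1484]
turn units -0.0017 alt 1.9983 j6 -1.63467488076532
```

View pics/c12.png

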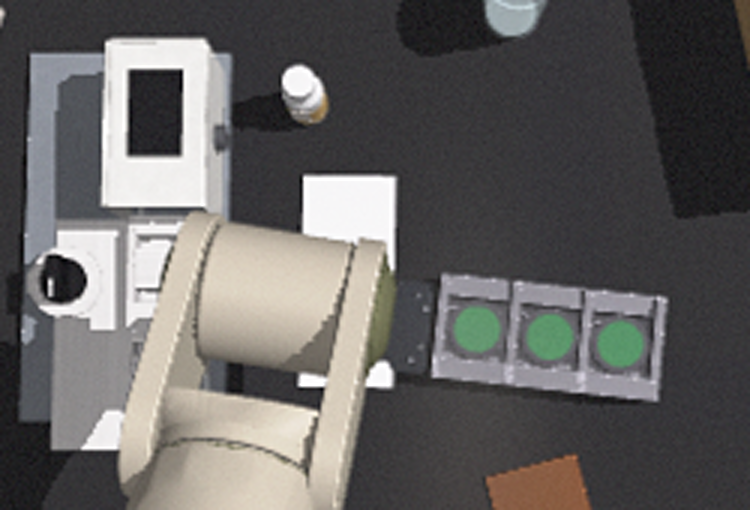

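View pics/c13.png

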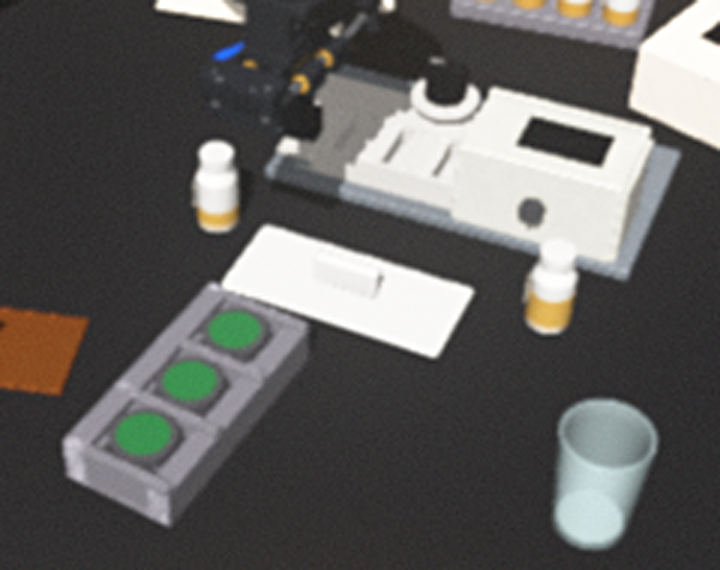

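Run:
```python
from h import *
def ray(n,u,v,z):
    i=camera_info(n);K=i["camera_matrix"];c=np.array([(u-K[0,2])/K[0,0],(v-K[1,2])/K[1,1],1.])
    o=-i["R"].T@i["t"];r=i["R"].T@c;return o+r*(z-o[2])/r[2]
for n in("top","scene"):
    p=np.load(f"p_{n}.npy").astype(int);d=np.load(f"d_{n}.npy");W=cloud(n,d)
    g=((p[...,1]-p[...,2]>40)&(p[...,1]-p[...,0]>15)).astype(np.uint8)
    k,L,st,c=cv2.connectedComponentsWithStats(g)
    C=[]
    for j in range(1,k):
        if st[j,4]>30:
            x=ray(n,*c[j],.041);C.append(x);print(n,st[j,4],np.round(x,4),'z',np.round(np.median(W[L==j][:,2]),4))
    C=np.array(C);C=C[np.argsort(C[:,1])];v=C[-1]-C[0];print(" yaw y",np.degrees(np.arctan2(v[1],v[0])),np.hypot(v[0],v[1]))
    q=sel(W,d,(.4,.68,-.31,-.05,.03,.05));print(rect(q),len(q))
    q=sel(W,d,(.5,.68,-.31,-.04,.015,.05));print(rect(q),len(q))
```

```text
top 166 [ 0.546 -0.097  0.041] z 0.0413
top 174 [ 0.5392 -0.1656  0.041 ] z 0.0411
top 173 [ 0.5326 -0.2319  0.041 ] z 0.0414
 yaw y 84.29568175303794 0.13552411127296743
[array([ 539.2, -164.1]), array([212.9,  99.4]), 84.02] 2380
[array([ 539.9, -164.2]), array([212.7,  98. ]), 84.26] 2207
scene 163 [ 0.5476 -0.0964  0.041 ] z 0.0393
scene 179 [ 0.5408 -0.1643  0.041 ] z 0.0396
scene 200 [ 0.5343 -0.2307  0.041 ] z 0.0393
 yaw y 84.37406849569903 0.13495736678209985
[array([ 540. , -163.5]), array([217.2, 102.4]), 84.44] 2687
[array([ 541.7, -163.9]), array([217.7, 100.3]), 84.61] 2788
```

Run:
```python
from h import *
go(.5602,-.0981,.055,84.3)
```

```text
shift units [-0.945   0.2153  0.6176] cur yaw 85.03 pos [0.5378 0.0448 0.1488]
turn units 0.0081 alt -1.9919 j6 -1.6337146464313403
```

```bash
python3 -m crank '[[[-0.45,0.21,0],0.008,0],[[-0.945,0.215,0.1],0.008,0],[[-0.945,0.215,0.3],0.008,0],[[-0.945,0.215,0.618],0.008,0],[[-0.945,0.215,0.618],0.008,0],[[-0.945,0.215,0.618],0.008,0]]';python3 - <<'E'
from h import *
go(.5602,-.0981,.055,84.3);print(pose()[1][:,2])
go(.5602,-.0981,.028,84.3)
E
```

```text
t: 17.05
position: [0.5608, -0.0972, 0.0565]
orientation: [0.741, 0.672, 0.015, 0.005]
force: [0.1, 0.0, -0.0]
width: 0.006
shift units [-0.0063 -0.0036  0.0096] cur yaw 84.4 pos [ 0.5608 -0.0972  0.0565]
turn units 0.0011 alt -1.9989 j6 -1.8760562107262562
[ 0.02913463  0.01198704 -0.99950362]
shift units [-0.009  -0.0086  0.1895] cur yaw 84.4 pos [ 0.5608 -0.0972  0.0565]
turn units 0.0011 alt -1.9989 j6 -1.8760562107262562
```

```bash
python3 -m crank '[[[-0.006,-0.006,0.09],0,0],[[-0.006,-0.006,0.12],0,0],[[-0.006,-0.006,0.15],0,0],[[-0.006,-0.006,0.19],0,0],[[-0.006,-0.006,0.2],0,0],[[-0.006,-0.006,0.2],0,0],[[-0.006,-0.006,0.1],0,0],[[0,0,-0.2],0,0]]';python3 - <<'E'
from h import *
go(.5534,-.1659,.055,84.3);print(pose()[1][:,2])
p,d=camera("scene");crop(p,240,180,380,290,5,"pics/c14.png")
E
```

```text
t: 18.05
position: [0.5588, -0.0971, 0.0859]
orientation: [0.741, 0.672, 0.014, 0.004]
force: [-0.4, 0.3, 0.6]
width: 0.001
shift units [-0.4633  0.0041  0.1989] cur yaw 84.4 pos [ 0.5588 -0.0971  0.0859]
turn units 0.0012 alt -1.9988 j6 -1.8751562535201736
[ 0.02535384  0.01340586 -0.99958865]
```

View pics/c14.png

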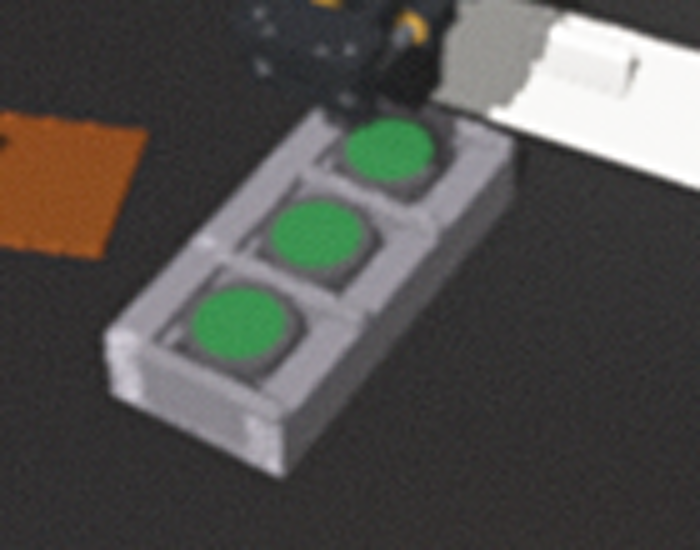

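```bash
python3 -c "
from h import *
go(.5602,-.0981,.055,84.3)
go(.5602,-.0981,.027,84.3)"
python3 -m crank '[[[-0.005,0.01,0.2],0,0],[[-0.005,0.01,0.25],0,0],[[-0.005,0.01,0.3],0,0],[[-0.005,0.01,0.35],0,0],[[-0.005,0.01,0.38],0,0],[[-0.005,0.01,0.39],0,0],[[-0.005,0.01,0.4],0,0],[[-0.005,0.01,0.4],0,0]]'
```

```text
shift units [-0.0046 -0.0188  0.2516] cur yaw 84.43 pos [ 0.5617 -0.098   0.0928]
turn units 0.0015 alt -1.9985 j6 -1.8749968926585612
shift units [-0.007  -0.0252  0.4381] cur yaw 84.43 pos [ 0.5617 -0.098   0.0928]
turn units 0.0015 alt -1.9985 j6 -1.8749968926585612
t: 19.1
position: [0.5664, -0.0987, 0.0345]
orientation: [0.741, 0.672, 0.017, 0.01]
force: [0.0, 0.3, 11.2]
width: 0.008
```

```bash
python3 -c "
from h import *
go(.5602,-.0981,.026,84.3)"
python3 -m crank '[[[0,-0.02,0.02],0,0],[[0,-0.04,0.04],0,0],[[0,-0.04,0.06],0,0],[[0,-0.04,0.08],0,0],[[0,-0.04,0.08],0,0]]'
python3 - <<'E'
from h import *
p,d=camera("scene");crop(p,240,180,380,290,5,"pics/c15.png")
E
```

```text
shift units [-0.0007 -0.0433  0.0554] cur yaw 84.43 pos [ 0.5664 -0.0987  0.0345]
turn units 0.0014 alt -1.9986 j6 -1.877005090577401
t: 19.73
position: [0.5665, -0.0988, 0.0306]
orientation: [0.741, 0.671, 0.022, 0.017]
force: [-3.3, 10.0, 59.1]
width: 0.003
```

View pics/c15.png

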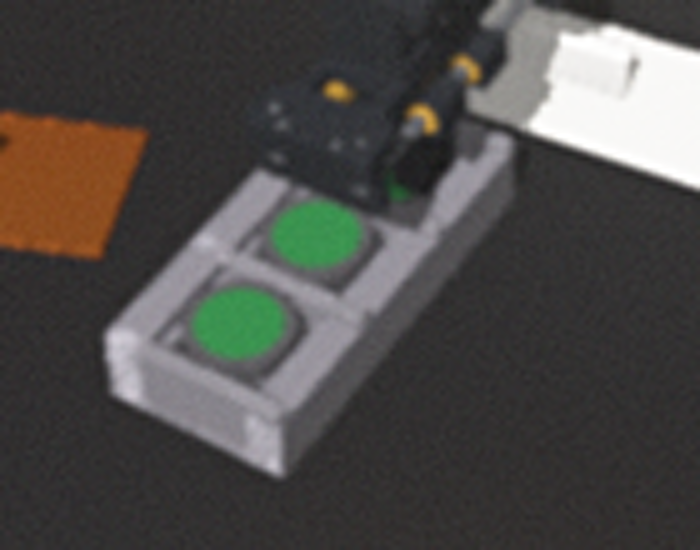

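```bash
python3 -m crank '[[[0,0,-0.1],0,0],[[0,0,-0.3],0,0],[[0,0,-0.4],0,0],[[0,0,-0.4],0,0],[[0,0,-0.4],0,0]]'
python3 - <<'E'
from h import *
print(pose()[1][:,2])
go(.5592,-.0981,.055,84.3)
p,d=camera("scene");crop(p,240,180,380,290,5,"pics/c16.png")
E
```

```text
t: 20.4
position: [0.5627, -0.0989, 0.0894]
orientation: [0.741, 0.671, 0.021, 0.016]
force: [-0.4, 0.1, -0.3]
width: 0.007
[ 0.05255005  0.00481988 -0.99860666]
shift units [ 0.0006 -0.0354  0.2276] cur yaw 84.41 pos [ 0.5627 -0.0989  0.0894]
turn units 0.0013 alt -1.9987 j6 -1.8787214541777866
```

View pics/c16.png

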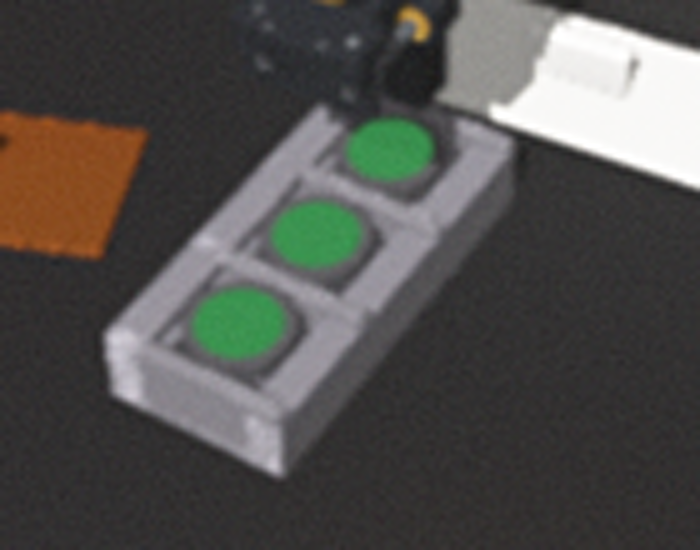

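```bash
python3 -c "
from h import *
go(.468,-.095,.09,84.3);go(.468,-.095,.022,84.3)"
```

```text
shift units [-0.0358 -0.6298 -0.0377] cur yaw 84.41 pos [ 0.5627 -0.0989  0.0893]
turn units 0.0012 alt -1.9988 j6 -1.8787181319748187
shift units [-0.0403 -0.6532  0.415 ] cur yaw 84.41 pos [ 0.5627 -0.0989  0.0893]
turn units 0.0012 alt -1.9988 j6 -1.8787181319748187
```

```bash
python3 -m crank '[[[-0.04,-0.3,-0.03],0,0],[[-0.04,-0.63,-0.03],0,0],[[-0.04,-0.65,0],0,0],[[-0.04,-0.65,0.2],0,0],[[-0.04,-0.65,0.41],0,0],[[-0.04,-0.65,0.41],0,0]]'
python3 -c "
from h import *
go(.49,-.095,.022,84.3)"
python3 -m crank '[[[0,0.08,0],0,0],[[0,0.12,0],0,0],[[0,0.15,0],0,0],[[0,0.17,0],0,0],[[0,0.17,0],0,0]]'
python3 -c "
from h import *
go(.49,-.095,.022,84.3);print(pose()[1][:,2])"
```

```text
t: 21.2
position: [0.4679, -0.0946, 0.021]
orientation: [0.741, 0.672, 0.02, 0.014]
force: [-1.1, 0.5, 0.5]
width: 0.003
shift units [0.012  0.1469 0.0003] cur yaw 84.42 pos [ 0.4679 -0.0946  0.021 ]
turn units 0.0013 alt -1.9987 j6 -1.96547760609824
t: 21.82
position: [0.4868, -0.0961, 0.0221]
orientation: [0.74, 0.672, 0.015, 0.006]
force: [-43.6, -5.4, 29.9]
width: 0.005
shift units [0.0094 0.0203 0.0015] cur yaw 84.54 pos [ 0.4868 -0.0961  0.0221]
turn units 0.0026 alt -1.9974 j6 -1.942642081143086
[ 0.0311048   0.01074559 -0.99945837]
```

```bash
python3 -m crank '[[[0,0.02,0],0,0],[[0,0.045,0],0,0],[[0,0.045,0],0,0]]'
python3 -m crank '[[[0,0.03,0],0,0],[[0,0.045,0],0,0],[[0,0.045,0],0,0]]'
python3 -c "
from h import *
go(.49,-.095,.022,84.3);print(pose()[1][:,2])"
```

```text
t: 22.2
position: [0.4867, -0.096, 0.0223]
orientation: [0.739, 0.673, 0.009, -0.001]
force: [-46.2, -7.3, 29.7]
width: 0.007
t: 22.58
position: [0.4865, -0.096, 0.0224]
orientation: [0.739, 0.674, 0.004, -0.009]
force: [-46.1, -7.1, 30.8]
width: 0.008
shift units [0.0085 0.0229 0.0027] cur yaw 84.76 pos [ 0.4865 -0.096   0.0224]
turn units 0.0051 alt -1.9949 j6 -1.930497654128341
[-0.00675769  0.017831   -0.99981818]
```

```bash
python3 -m crank '[[[0,-0.1,0],0,0],[[0,-0.1,-0.3],0,0],[[0,-0.1,-0.45],0,0],[[0,-0.1,-0.45],0,0]]'
python3 -c "
from h import *
print(pose()[1][:,2]);go(.5597,-.0981,.085,84.3);go(.5597,-.0981,.05,84.3)"
```

```text
t: 23.08
position: [0.4733, -0.0963, 0.0919]
orientation: [0.739, 0.674, 0.004, -0.007]
force: [0.6, -0.8, -0.1]
width: 0.004
[-0.00257636  0.01580386 -0.99987179]
shift units [0.0397 0.5749 0.0441] cur yaw 84.77 pos [ 0.4733 -0.0963  0.0919]
turn units 0.0052 alt -1.9948 j6 -1.9397373467934869
shift units [0.0361 0.5758 0.2774] cur yaw 84.77 pos [ 0.4733 -0.0963  0.0919]
turn units 0.0052 alt -1.9948 j6 -1.9397373467934869
```

```bash
python3 -m crank '[[[0.04,0.3,0],0.005,0],[[0.04,0.575,0],0.005,0],[[0.04,0.575,0.1],0.005,0],[[0.036,0.575,0.278],0.005,0],[[0.036,0.575,0.278],0.005,0],[[0.036,0.575,0.278],0.005,0]]'
python3 -c "
from h import *
print(pose()[1][:,2]);go(.5597,-.0981,.04,84.3);go(.5597,-.0981,.027,84.3)"
```

```text
t: 23.82
position: [0.5594, -0.0981, 0.0502]
orientation: [0.741, 0.671, 0.004, -0.007]
force: [-0.2, -0.3, 0.9]
width: 0.007
[-0.00259207  0.01577176 -0.99987226]
shift units [-0.0008  0.0023  0.0682] cur yaw 84.32 pos [ 0.5594 -0.0981  0.0502]
turn units 0.0002 alt -1.9998 j6 -1.8670446418055928
shift units [-0.0021  0.0027  0.1549] cur yaw 84.32 pos [ 0.5594 -0.0981  0.0502]
turn units 0.0002 alt -1.9998 j6 -1.8670446418055928
```

Press in one call with the lift in a second.

```bash
python3 -m crank '[[[0,0,0.07],0,0],[[0,0,0.1],0,0],[[0,0,0.12],0,0],[[0,0,0.14],0,0],[[0,0,0.16],0,0],[[0,0,0.17],0,0],[[0,0,0.17],0,0]]'
python3 - <<'E'
from h import *
print(pose(),read_state()['force'])
p,d=camera("scene");crop(p,240,180,380,290,5,"pics/c17.png")
E
```

```text
t: 24.7
position: [0.5662, -0.0993, 0.0322]
orientation: [0.741, 0.671, 0.01, 0.002]
force: [5.7, 5.3, 43.5]
width: 0.006
(array([ 0.56616157, -0.09928944,  0.03221861]), array([[ 0.09931189,  0.99491027,  0.01705016],
       [ 0.99498848, -0.09949067,  0.00997671],
       [ 0.01162227,  0.01597391, -0.99980486]])) [ 5.69868516  5.29251954 43.46278554]
```

View pics/c17.png

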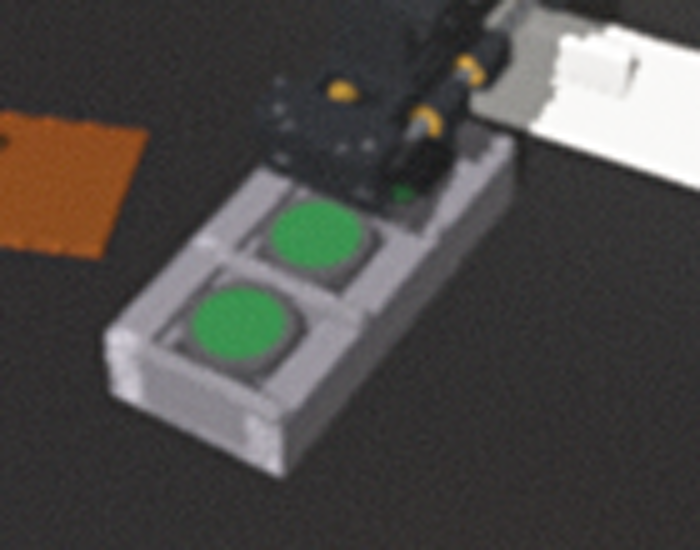

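Run:
```python
from h import *
p,d=camera("scene");crop(p,295,190,350,235,12,"pics/c18.png")
W=cloud("scene",d);ex=np.array([.995,-.0993]);ey=np.array([.0993,.995])
def loc(W,c): q=W[...,:2]-np.array(c); return np.stack([q@ex,q@ey,W[...,2]],-1)*1000
L=loc(W,(.5463,-.0967))
m=(abs(L[...,0])<29)&(abs(L[...,1])<29)&(L[...,2]<60)
q=L[m];q=q[np.lexsort((q[:,0],))]
print(np.round(q[::3]).astype(int).tolist())
```

```text
[[9, -12, 26], [10, -9, 16], [11, -10, 22], [12, -2, 11], [12, -12, 27], [13, -4, 17], [13, 0, 14], [14, -1, 12], [15, -16, 50], [18, -16, 37], [19, -28, 38], [21, -16, 50], [22, -17, 54], [22, -18, 45], [23, 29, 26], [25, -18, 54], [26, 28, 32], [26, 3, 32], [27, 7, 33], [28, 2, 59], [28, -4, 36], [29, -14, 45], [29, -5, 51], [29, -10, 45], [29, 0, 54], [29, -15, 35]]
```

View pics/c18.png

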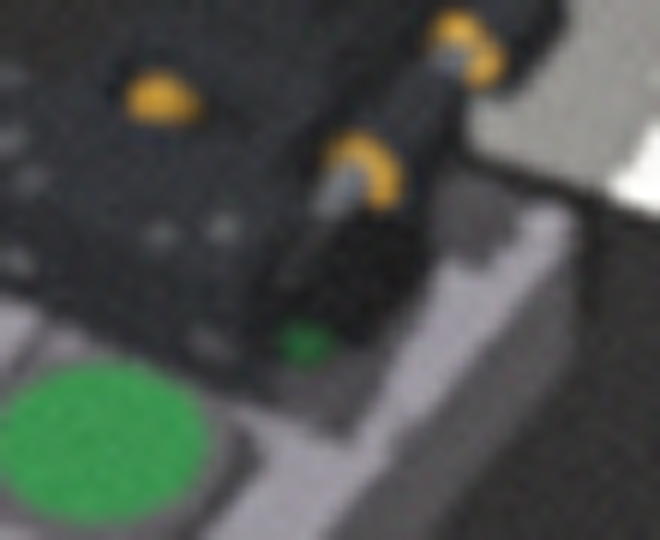

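```bash
python3 -m crank '[[[0,0,-0.01],0,0],[[0,0,-0.02],0,0],[[0,0,-0.03],0,0],[[0,0,-0.04],0,0]]'
python3 - <<'E'
from h import *
p,d=camera("scene");crop(p,295,190,350,235,12,"pics/c19.png")
W=cloud("scene",d);ex=np.array([.995,-.0993]);ey=np.array([.0993,.995])
def loc(W,c): q=W[...,:2]-np.array(c); return np.stack([q@ex,q@ey,W[...,2]],-1)*1000
L=loc(W,(.5463,-.0967))
m=(abs(L[...,0])<29)&(abs(L[...,1])<29)&(L[...,2]<60)
q=L[m];q=q[np.lexsort((q[:,0],))]
print(np.round(q[::3]).astype(int).tolist())
E
```

```text
t: 25.3
position: [0.566, -0.0994, 0.038]
orientation: [0.741, 0.671, 0.01, 0.002]
force: [-0.1, 0.0, 0.3]
width: 0.01
[[8, -9, 33], [12, -12, 34], [13, -17, 36], [14, -10, 34], [15, -16, 33], [16, -16, 51], [16, -17, 48], [16, -14, 31], [17, -6, 28], [18, -11, 26], [18, -17, 28], [19, -14, 40], [20, -6, 27], [21, -17, 47], [22, -14, 23], [22, -5, 23], [23, 14, 21], [24, -2, 24], [25, -17, 59], [27, -16, 55], [27, -16, 42], [27, 2, 34], [28, -17, 47], [28, -4, 57], [28, -9, 51], [28, 5, 56], [29, 14, 45], [29, -10, 55]]
```

View pics/c19.png

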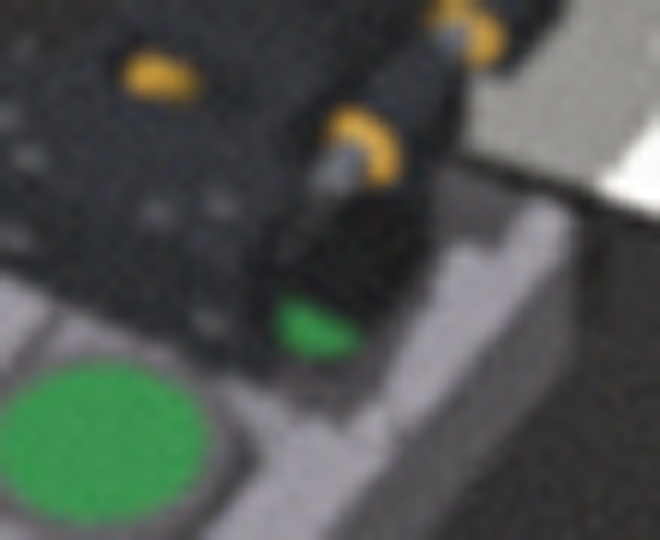

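```bash
python3 -m crank '[[[0,0,0.01],0,0],[[0,0,0.02],0,0],[[0,0,0.028],0,0],[[0,0,0.03],0,0],[[0,0,0.03],0,0],[[0,0,0.03],0,0]]'
cat >> h.py <<'E'
ex=np.array([.995,-.0993]);ey=np.array([.0993,.995])
PK={3:(.5463,-.0967),2:(.5395,-.1645),1:(.5327,-.2322)}
def loc(W,c): q=W[...,:2]-np.array(c); return np.stack([q@ex,q@ey,W[...,2]],-1)*1000
def prof(k,zmax=60,n="scene",step=3,yl=29):
    p,d=camera(n);L=loc(cloud(n,d),PK[k]);m=(d>0)&(abs(L[...,0])<31)&(abs(L[...,1])<yl)&(L[...,2]<zmax)
    q=L[m];q=q[np.argsort(q[:,0])];print(np.round(q[::step]).astype(int).tolist());return p
E
python3 -c "
from h import *
print(read_state()['force']);p=prof(3,42)
crop(p,295,190,350,235,12,'pics/c20.png')"
python3 -m crank '[[[0,0,-0.005],0,0],[[0,0,-0.01],0,0],[[0,0,-0.02],0,0],[[0,0,-0.03],0,0],[[0,0,-0.04],0,0],[[0,0,-0.06],0,0]]'
python3 -c "
from h import *
print(read_state()['force']);p=prof(3,42)
crop(p,295,190,350,235,12,'pics/c21.png')"
```

```text
t: 26.1
position: [0.5662, -0.0997, 0.0352]
orientation: [0.741, 0.671, 0.01, 0.002]
force: [-6.7, 1.2, 15.4]
width: 0.006
[-6.67385231  1.167283   15.38596836]
[[8, -10, 31], [12, -16, 30], [13, -18, 29], [14, -15, 28], [16, -18, 28], [17, -15, 26], [18, -3, 19], [18, -12, 24], [20, -10, 26], [21, -3, 20], [23, 28, 27], [28, 1, 35], [29, -15, 38], [29, -6, 34], [30, 27, 31], [30, 7, 38], [31, -23, 36]]
t: 26.9
position: [0.566, -0.0997, 0.0442]
orientation: [0.741, 0.671, 0.01, 0.002]
force: [0.8, 0.6, 0.9]
width: 0.01
[0.76102258 0.6286657  0.91070492]
[[8, -10, 38], [10, -14, 35], [11, -15, 33], [12, -2, 30], [13, -14, 30], [14, -15, 28], [16, -12, 26], [16, -18, 28], [17, -10, 35], [18, -2, 25], [18, -3, 23], [19, -14, 22], [19, -14, 29], [20, -10, 22], [20, 4, 21], [21, 18, 24], [21, -2, 20], [22, 11, 20], [25, -27, 37], [28, 1, 42], [30, -21, 34]]
```

View pics/c21.png

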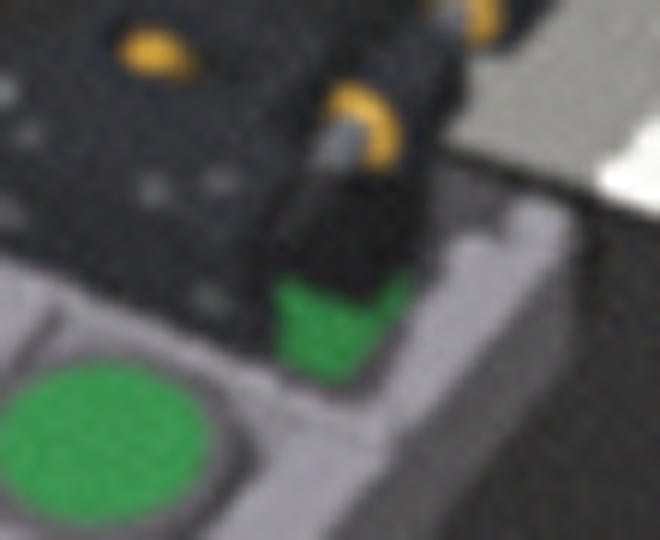

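```bash
python3 -m crank '[[[0,0,-0.02],0,0],[[0,0,-0.05],0,0],[[0,0,-0.15],0,0],[[0,0,-0.25],0,0],[[0,0,-0.25],0,0]]'
python3 -c "
from h import *
print(pose()[1][:,2]);go(.5594,-.1665,.08,84.3);go(.5594,-.1665,.046,84.3);p=prof(3,60)
crop(p,240,180,380,290,5,'pics/c22.png')"
```

```text
t: 27.58
position: [0.5663, -0.1004, 0.0839]
orientation: [0.741, 0.671, 0.01, 0.004]
force: [-0.7, 0.4, -0.9]
width: 0.004
[ 0.0207181   0.00792001 -0.99975399]
shift units [-0.4433 -0.0024  0.0216] cur yaw 84.31 pos [ 0.5663 -0.1004  0.0839]
turn units 0.0001 alt -1.9999 j6 -1.8665118495258242
shift units [-0.4456 -0.0069  0.2482] cur yaw 84.31 pos [ 0.5663 -0.1004  0.0839]
turn units 0.0001 alt -1.9999 j6 -1.8665118495258242
[[-31, -27, 39], [-30, -19, 40], [-30, 8, 28], [-30, -29, 38], [-30, -15, 37], [-30, -6, 40], [-29, -2, 37], [-29, -12, 31], [-29, -18, 29], [-28, -5, 29], [-28, -10, 33], [-27, 7, 30], [-26, -13, 30], [-25, -14, 24], [-25, 0, 23], [-24, -10, 32], [-24, 8, 17], [-24, 12, 17], [-24, -20, 30], [-24, -2, 29], [-23, -12, 23], [-23, -4, 12], [-23, 6, 12], [-23, 6, 22], [-23, 0, 13], [-21, 3, 12], [-16, -5, 17], [-7, -9, 47], [-5, -16, 46], [-4, -9, 48], [-2, -21, 42], [-2, -22, 39], [-2, -8, 45], [-1, -18, 43], [-1, -4, 49], [-1, -19, 38], [0, 4, 50], [1, 12, 50], [1, -17, 44], [2, -4, 46], [2, 5, 47], [2, -5, 44], [3, 9, 47], [3, -1, 45], [3, -16, 43], [3, 17, 44], [4, 12, 38], [4, -3, 44], [4, 11, 46], [5, -9, 39], [5, 24, 39], [5, -19, 37], [5, 14, 41], [6, -5, 43], [6, 22, 37], [7, -21, 46], [7, 16, 47], [7, -22, 44], [7, 6, 41], [8, -4, 39], [8, -14, 37], [8, -24, 35], [8, -10, 41], [9, -1, 41], [9, 22, 36], [9, -2, 32], [9, -12, 33], [10, -3, 39], [10, 16, 37], [10, -18, 35], [10, 6, 36], [11, -5, 31], [11, 23, 25], [12, -15, 33], [12, 13, 30], [12, -7, 30], [12, 27, 30], [13, 2, 23], [13, 11, 29], [13, 20, 32], [14, -9, 30], [14, -10, 27], [14, 9, 28], [15, -1, 30], [15, -16, 25], [15, 2, 27], [16, 12, 30], [16, 6, 25], [16, -9, 27], [17, 0, 33], [17, 29, 41], [17, 23, 25], [18, 3, 24], [18, -2, 26], [18, 17, 27], [19, 11, 28], [19, 15, 21], [19, 10, 22], [20, -10, 19], [20, -6, 26], [20, 28, 39], [21, -2, 20], [21, 17, 21], [22, 5, 21], [30, 28, 38], [30, -22, 35], [31, 11, 35]]
```

View pics/c22.png

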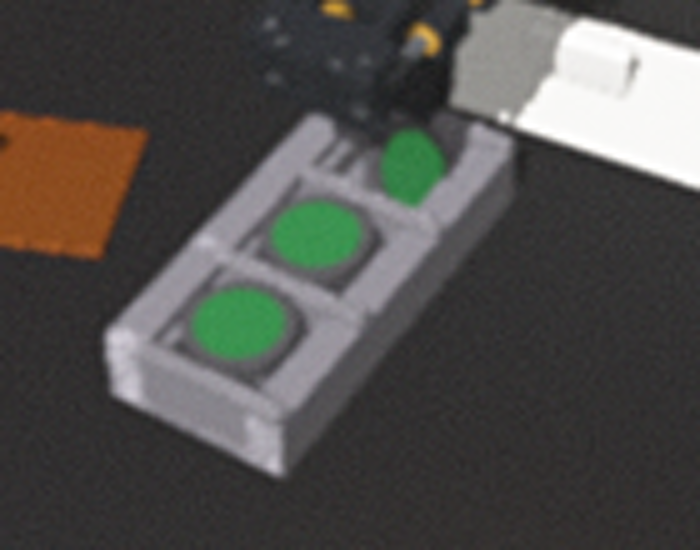

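Pocket 3's disc now leans with its edge up at (410,140 in the crop). On to pocket 2.

```bash
python3 -m crank '[[[-0.2,0,0],0,0],[[-0.44,-0.003,0],0,0],[[-0.445,-0.007,0.1],0,0],[[-0.445,-0.007,0.245],0,0],[[-0.445,-0.007,0.245],0,0],[[-0.445,-0.007,0.245],0,0]]'
python3 -c "
from h import *
go(.5594,-.1665,.033,84.3)"
```

```text
t: 28.38
position: [0.5591, -0.1658, 0.0458]
orientation: [0.741, 0.671, 0.01, 0.003]
force: [0.2, 0.3, 0.4]
width: 0.004
shift units [-0.0055  0.0011  0.085 ] cur yaw 84.34 pos [ 0.5591 -0.1658  0.0458]
turn units 0.0005 alt -1.9995 j6 -1.980117661001753
```

```bash
python3 -m crank '[[[0,0,0.03],0,0],[[0,0,0.05],0,0],[[0,0,0.07],0,0],[[0,0,0.08],0,0],[[0,0,0.085],0,0],[[0,0,0.085],0,0],[[0,0,0.085],0,0]]'
python3 -m crank '[[[0,0,-0.005],0,0],[[0,0,-0.01],0,0],[[0,0,-0.02],0,0],[[0,0,-0.04],0,0],[[0,0,-0.06],0,0],[[0,0,-0.08],0,0],[[0,0,-0.3],0,0],[[0,0,-0.3],0,0]]'
python3 -c "
from h import *
print(pose()[1][:,2]);go(.5526,-.2342,.08,84.3);go(.5526,-.2342,.046,84.3);p=prof(2,60,step=20)
crop(p,240,180,380,290,5,'pics/c23.png')"
```

```text
t: 29.25
position: [0.5595, -0.1658, 0.0345]
orientation: [0.741, 0.671, 0.01, 0.004]
force: [-5.2, 2.3, 14.7]
width: 0.002
t: 30.25
position: [0.5596, -0.1667, 0.0815]
orientation: [0.741, 0.671, 0.011, 0.006]
force: [-0.4, -0.5, 0.7]
width: 0.009
[ 0.02362921  0.00592399 -0.99970324]
shift units [-0.4522 -0.0022  0.0065] cur yaw 84.35 pos [ 0.5596 -0.1667  0.0815]
turn units 0.0006 alt -1.9994 j6 -1.9794631272652203
shift units [-0.4541 -0.0074  0.2331] cur yaw 84.35 pos [ 0.5596 -0.1667  0.0815]
turn units 0.0006 alt -1.9994 j6 -1.9794631272652203
[[-31, -8, 40], [-28, -25, 40], [-23, -12, 26], [-9, 8, 47], [-5, -16, 47], [-2, -3, 48], [1, 7, 47], [3, -2, 39], [6, 11, 32], [8, 4, 39], [10, 18, 35], [12, 15, 32], [14, 12, 33], [16, -19, 30], [19, 5, 31], [22, 9, 32], [24, -9, 25]]
```

View pics/c23.png

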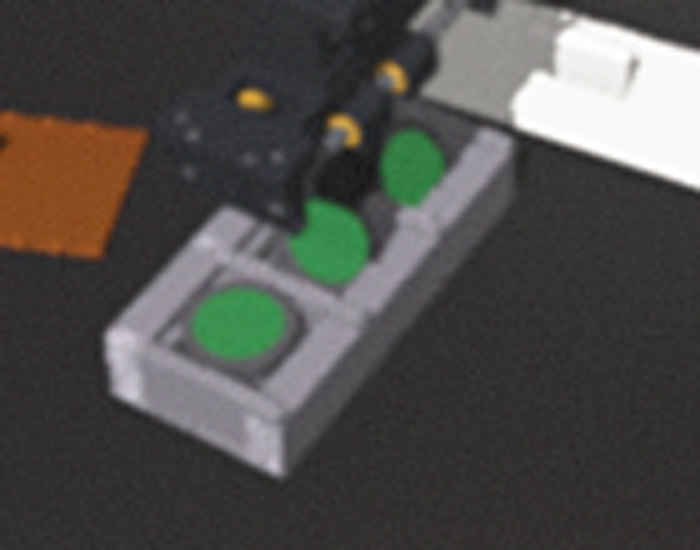

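```bash
python3 -m crank '[[[0,-0.005,0.2],0,0],[[0,-0.007,0.25],0,0],[[0,-0.007,0.28],0,0],[[0,-0.007,0.3],0,0],[[0,-0.007,0.32],0,0],[[0,-0.007,0.335],0,0],[[0,-0.007,0.335],0,0],[[0,-0.007,0.335],0,0]]'
python3 -m crank '[[[0,0,-0.005],0,0],[[0,0,-0.01],0,0],[[0,0,-0.02],0,0],[[0,0,-0.04],0,0],[[0,0,-0.06],0,0],[[0,0,-0.08],0,0],[[0,0,-0.3],0,0],[[0,0,-0.3],0,0]]'
python3 -c "
from h import *
print(pose()[1][:,2]);go(.5526,-.2342,.08,84.3);go(.5526,-.2342,.046,84.3);p=prof(2,60,step=20)
crop(p,240,180,380,290,5,'pics/c24.png')"
```

```text
t: 31.3
position: [0.5595, -0.166, 0.0332]
orientation: [0.741, 0.671, 0.011, 0.006]
force: [-9.4, 4.9, 28.6]
width: 0.008
t: 32.3
position: [0.5596, -0.1669, 0.0803]
orientation: [0.741, 0.671, 0.012, 0.008]
force: [0.1, -0.5, -1.0]
width: 0.005
[ 0.02752738  0.00392986 -0.99961333]
shift units [-0.4513 -0.0027 -0.0008] cur yaw 84.37 pos [ 0.5596 -0.1669  0.0803]
turn units 0.0008 alt -1.9992 j6 -1.9802033882574803
shift units [-0.4528 -0.0088  0.2258] cur yaw 84.37 pos [ 0.5596 -0.1669  0.0803]
turn units 0.0008 alt -1.9992 j6 -1.9802033882574803
[[-31, -5, 30], [-28, -13, 32], [-24, -11, 21], [-21, -3, 16], [-2, 7, 49], [1, 2, 48], [3, -15, 43], [5, 4, 41], [7, -17, 34], [9, -12, 33], [10, -14, 33], [12, -17, 33], [14, -6, 31], [16, 8, 23], [19, 18, 19], [21, 14, 20]]
```

View pics/c24.png

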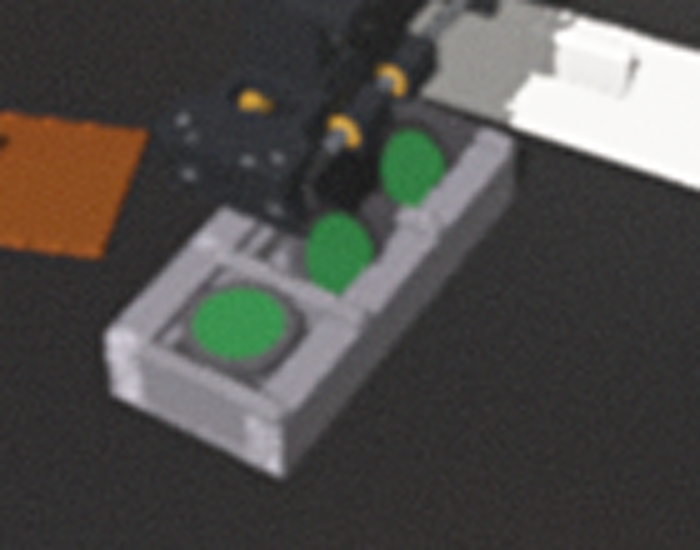

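```bash
python3 -m crank '[[[-0.2,0,0],0,0],[[-0.45,-0.003,0],0,0],[[-0.453,-0.007,0.1],0,0],[[-0.453,-0.009,0.22],0,0],[[-0.453,-0.009,0.22],0,0],[[-0.453,-0.009,0.22],0,0]]'
python3 -c "
from h import *
go(.5526,-.2342,.033,84.3)"
python3 -m crank '[[[0,-0.001,0.03],0,0],[[0,-0.001,0.05],0,0],[[0,-0.001,0.07],0,0],[[0,-0.001,0.08],0,0],[[0,-0.001,0.095],0,0],[[0,-0.001,0.095],0,0],[[0,-0.001,0.095],0,0]]'
python3 -m crank '[[[0,0,-0.005],0,0],[[0,0,-0.01],0,0],[[0,0,-0.02],0,0],[[0,0,-0.04],0,0],[[0,0,-0.06],0,0],[[0,0,-0.08],0,0],[[0,0,-0.4],0,0],[[0,0,-0.4],0,0]]'
python3 -c "
from h import *
print(pose()[1][:,2]);p=prof(1,60,step=20)
crop(p,240,180,380,290,5,'pics/c25.png')"
```

```text
t: 33.1
position: [0.5519, -0.2331, 0.0452]
orientation: [0.741, 0.672, 0.011, 0.006]
force: [0.6, -0.2, 0.6]
width: 0.003
shift units [-0.0074  0.0031  0.0816] cur yaw 84.42 pos [ 0.5519 -0.2331  0.0452]
turn units 0.0014 alt -1.9986 j6 -2.0888451236097563
t: 33.98
position: [0.5526, -0.2335, 0.0341]
orientation: [0.74, 0.672, 0.011, 0.007]
force: [-10.4, 4.3, 27.3]
width: 0.005
t: 34.98
position: [0.5524, -0.2347, 0.0976]
orientation: [0.74, 0.672, 0.012, 0.011]
force: [-0.4, -0.6, -0.3]
width: 0.004
[ 3.18773395e-02  2.38675094e-05 -9.99491788e-01]
[[-31, -23, 37], [-30, -5, 34], [-27, 3, 31], [-25, 7, 18], [-24, 15, 25], [-23, 4, 15], [-13, -28, 37], [-3, 0, 51], [-1, 9, 52], [1, -15, 51], [3, -1, 45], [4, -20, 44], [6, 19, 42], [8, 11, 36], [10, 5, 37], [11, -6, 31], [12, 0, 32], [14, 10, 31], [16, 7, 27], [17, 1, 31], [20, 10, 27], [29, 9, 33]]
```

View pics/c25.png

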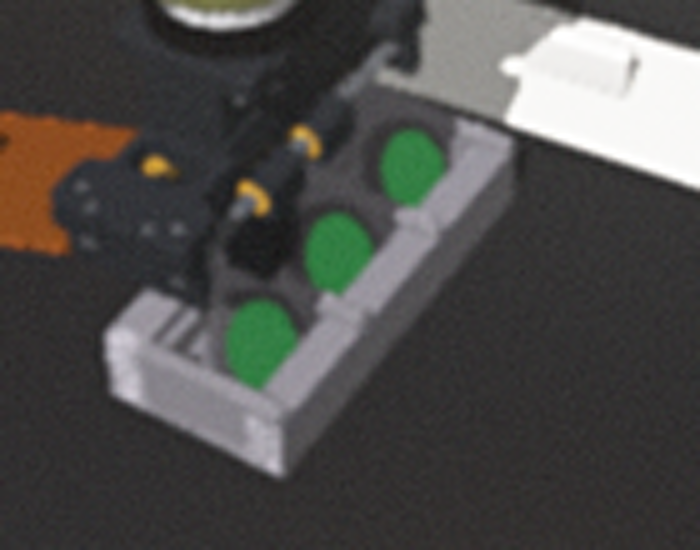

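Run:
```python
from h import *
for n in("top","scene"):
    p,d=camera(n);np.save(f"d_{n}.npy",d);np.save(f"p_{n}.npy",p)
crop(np.load("p_top.npy"),180,100,270,240,5,"pics/c26.png")
W=cloud("top",np.load("d_top.npy"));d=np.load("d_top.npy")
q=sel(W,d,(.46,.66,.15,.24,.035,.05));print(rect(q),len(q),np.median(q[:,2]))
q=sel(W,d,(.44,.52,.15,.24,.055,.068));print("tab",rect(q),len(q),q.mean(0))
m=(d>0)&(abs(W[...,0]-.56)<.1)&(abs(W[...,1]-.1945)<.008)
q=W[m];q=q[np.argsort(q[:,0])]
print([(int(round(a*1000)),int(round(b*1000))) for a,_,b in q][::2])
q=sel(W,d,(.55,.63,.25,.33,.068,.09));print("knob",rect(q),len(q),q.mean(0))
q=sel(W,d,(.45,.72,-.04,.1,.002,.009));print("cover",rect(q),len(q))
q=sel(W,d,(.45,.72,-.04,.1,.025,.05));print("coverh",rect(q),len(q))
```

```text
[array([577.3, 194. ]), array([147.8,  74.6]), 0.13] 1109 0.04120948513645696
tab [array([480.7, 193.1]), array([27.3,  9.2]), 0.4] 43 [0.48075962 0.19292223 0.0612075 ]
[(462, 22), (462, 20), (462, 17), (465, 22), (465, 19), (465, 18), (467, 62), (467, 61), (467, 48), (468, 24), (470, 63), (470, 61), (470, 51), (470, 26), (472, 63), (473, 61), (473, 52), (473, 30), (475, 64), (475, 61), (475, 51), (476, 27), (478, 62), (478, 59), (478, 49), (479, 25), (481, 65), (481, 63), (481, 50), (482, 26), (483, 63), (483, 60), (484, 52), (484, 32), (486, 62), (486, 59), (486, 53), (487, 29), (489, 63), (489, 59), (489, 49), (490, 30), (491, 64), (492, 60), (492, 53), (493, 29), (494, 64), (494, 61), (495, 51), (496, 24), (499, 19), (499, 19), (499, 15), (502, 20), (502, 19), (503, 44), (504, 40), (504, 40), (506, 43), (506, 40), (509, 41), (509, 40), (509, 39), (512, 41), (512, 39), (515, 44), (515, 42), (517, 42), (518, 39), (518, 38), (522, 20), (522, 18), (522, 17), (525, 19), (525, 19), (527, 21), (527, 20), (528, 17), (530, 21), (530, 19), (530, 18), (533, 21), (533, 19), (533, 17), (534,
[... 1012 characters left out ...]
 20), (626, 18), (628, 21), (628, 19), (631, 24), (631, 20), (631, 19), (633, 44), (633, 42), (633, 41), (633, 23), (633, 40), (634, 39), (636, 42), (636, 41), (637, 38), (639, 42), (639, 41), (639, 39), (642, 42), (642, 41), (642, 40), (644, 43), (645, 40), (647, 42), (647, 42), (648, 40), (650, 101), (650, 99), (650, 41), (651, 39), (651, 95), (651, 94), (653, 98), (653, 98), (653, 96), (656, 97), (656, 96), (656, 95), (658, 98), (659, 13), (659, 12), (659, 94), (659, 10)]
knob [array([588.3, 288.5]), array([39.7, 14.8]), 1.77] 97 [0.58768749 0.28749904 0.07751278]
cover [array([595.3,  27.8]), array([100.8, 212. ]), 89.15] 1877
coverh [array([595.6,  28.8]), array([11.5, 57.5]), 89.87] 86
```

View pics/c26.png

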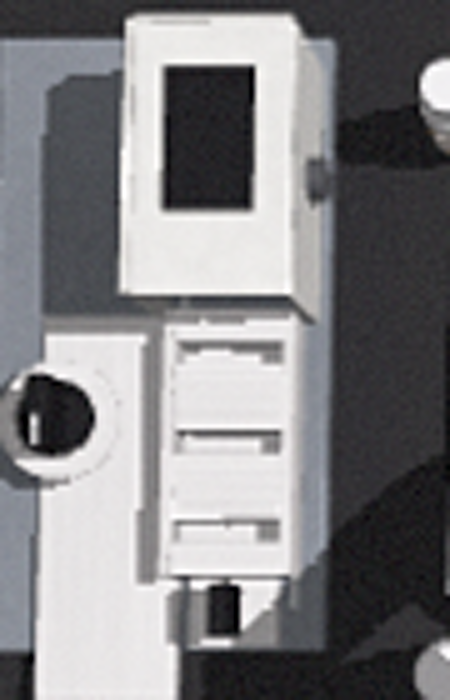

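```bash
python3 -c "
from h import *
go(.5543,-.0975,.11,-5.7)"
```

```text
shift units [ 0.9055 -0.0607 -0.1061] cur yaw 84.44 pos [ 0.5506 -0.2335  0.0934]
turn units -0.9984 alt 1.0016 j6 -2.0881312975984
```

```bash
python3 -m crank '[[[0.1,-0.01,-0.1],0.11,0],[[0.3,-0.02,-0.11],0.22,0.2],[[0.5,-0.04,-0.11],0.33,0.455],[[0.7,-0.06,-0.11],0.45,0.455],[[0.905,-0.06,-0.11],0.56,0.455],[[0.905,-0.06,-0.11],0.68,0.455],[[0.905,-0.06,-0.11],0.79,0.455],[[0.905,-0.06,-0.11],1,0.455]]' 20
python3 -c "
from h import *
go(.5543,-.0975,.09,-5.7);go(.5543,-.0975,.043,-5.7)"
```

```text
t: 36.12
position: [0.5539, -0.0973, 0.1094]
orientation: [1.0, 0.02, 0.012, -0.002]
force: [-0.0, 0.4, -0.3]
width: 0.458
shift units [-0.0004  0.0021  0.1291] cur yaw 2.26 pos [ 0.5539 -0.0973  0.1094]
turn units 0.0884 alt -1.9116 j6 -0.4356602901188662
shift units [-0.0078  0.0034  0.4423] cur yaw 2.26 pos [ 0.5539 -0.0973  0.1094]
turn units 0.0884 alt -1.9116 j6 -0.4356602901188662
```

```bash
python3 -m crank '[[[0,0,0.1],0.088,0.455],[[-0.004,0.003,0.25],0.088,0.455],[[-0.008,0.003,0.4],0.088,0.455],[[-0.008,0.003,0.442],0.088,0.455],[[-0.008,0.003,0.442],0.088,0.455],[[-0.008,0.003,0.442],0.088,0.455]]' 20
python3 -c "
from h import *
go(.5543,-.0975,.043,-5.7);print(read_state()['force'])
p=camera('scene')[0]
crop(p,240,180,380,290,5,'pics/c27.png')"
```

```text
t: 36.88
position: [0.5546, -0.0975, 0.0437]
orientation: [0.999, -0.049, 0.012, -0.003]
force: [0.1, 0.2, -0.3]
width: 0.455
shift units [-0.0021 -0.      0.0046] cur yaw -5.66 pos [ 0.5546 -0.0975  0.0437]
turn units 0.0004 alt -1.9996 j6 -0.3002095862596893
[ 0.1257912   0.19799651 -0.257153  ]
```

View pics/c27.png

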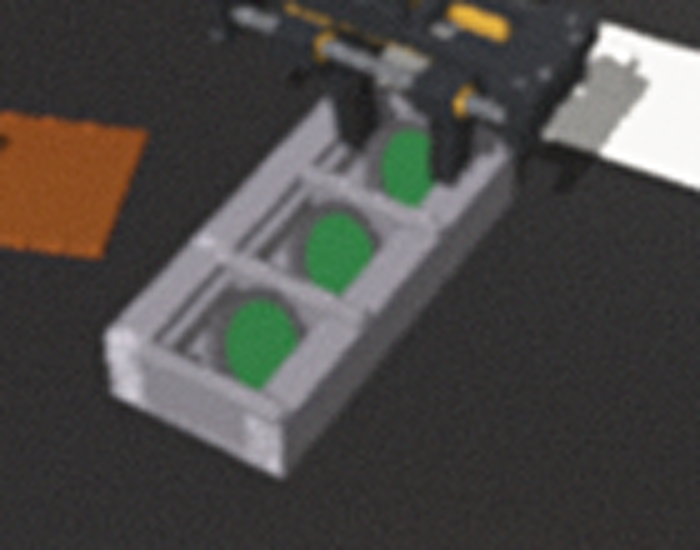

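Fingers straddle the raised edge. Close.

```bash
python3 -m crank '[[[0,0,0],0,0.3],[[0,0,0],0,0.2],[[0,0,0],0,0.1],[[0,0,0],0,0],[[0,0,0],0,0],[[0,0,0],0,0]]' 20
python3 -c "
from h import *
go(.5543,-.0975,.043,-5.7);print(read_state()['force'],read_state()['width']*88)
p=camera('scene')[0]
crop(p,240,180,380,290,5,'pics/c28.png')"
```

```text
t: 37.67
position: [0.5558, -0.0979, 0.0448]
orientation: [0.999, -0.049, 0.014, -0.003]
force: [0.9, 0.6, 5.1]
width: 0.12
shift units [-0.0105 -0.0018  0.0116] cur yaw -5.67 pos [ 0.5558 -0.0979  0.0448]
turn units 0.0003 alt -1.9997 j6 -0.30023484295366876
[0.9273021  0.57724896 5.10994317] 10.582127031654542
```

View pics/c28.png

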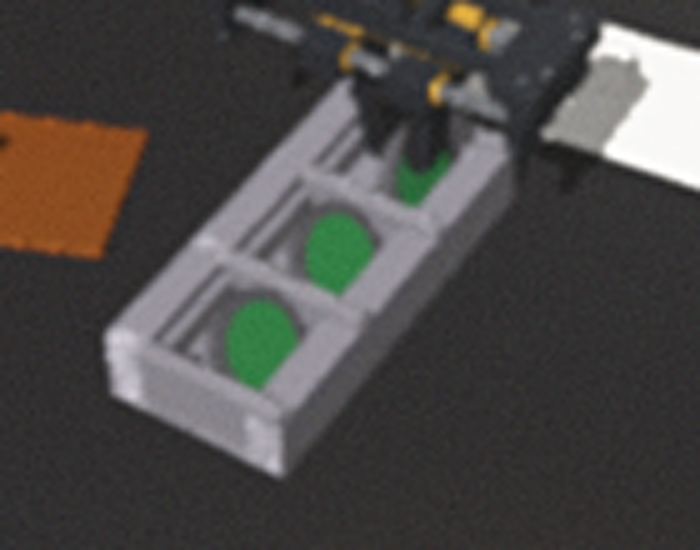

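```bash
python3 -m crank '[[[0,0,-0.05],0,0],[[0,0,-0.1],0,0],[[0,0,-0.2],0,0],[[0,0,-0.35],0,0],[[0,0,-0.5],0,0],[[0,0,-0.5],0,0]]' 30
python3 -c "
from h import *
print(read_state()['force'],read_state()['width']*88,pose())
p=camera('scene')[0]
crop(p,240,160,380,270,5,'pics/c29.png')"
```

```text
t: 38.48
position: [0.5543, -0.0985, 0.1216]
orientation: [0.999, -0.049, 0.015, -0.002]
force: [0.0, 0.3, -0.6]
width: 0.085
[ 0.035586    0.34764038 -0.55459331] 7.515860861087931 (array([ 0.5543222 , -0.098453  ,  0.12162228]), array([[ 0.99464277, -0.09859489,  0.03106141],
       [-0.09871721, -0.99511257,  0.00242575],
       [ 0.03067043, -0.00547905, -0.99951453]]))
```

View pics/c29.png

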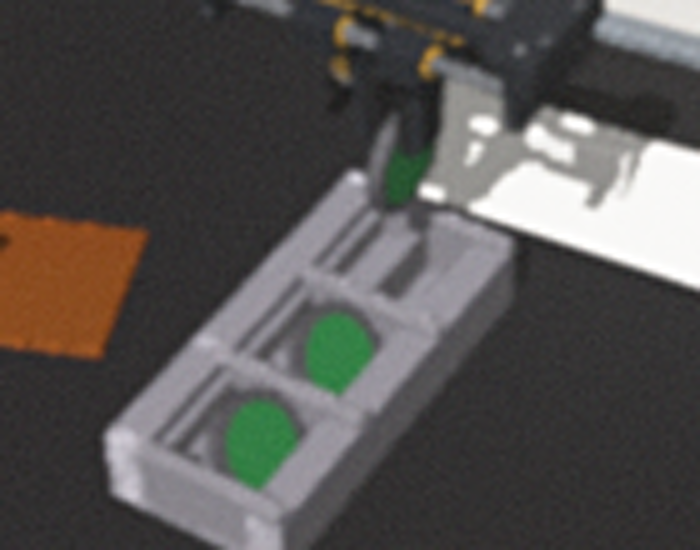

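Run:
```python
from h import *
p,d=camera('scene');W=cloud('scene',d)
q=W[(d>0)&(abs(W[...,0]-.556)<.02)&(abs(W[...,1]+.098)<.035)&(W[...,2]>.052)&(W[...,2]<.14)]
for z in np.arange(.05,.14,.005):
    s=q[(q[:,2]>=z)&(q[:,2]<z+.005)]
    if len(s):print(round(z,3),len(s),np.round([s[:,0].min(),s[:,0].max(),s[:,1].min(),s[:,1].max()],3))
print(pose()[0]);go(.627,.194,.14,0.3)
```

```text
0.075 3 [ 0.557  0.559 -0.106 -0.092]
0.08 10 [ 0.557  0.56  -0.112 -0.084]
0.085 17 [ 0.546  0.561 -0.119 -0.082]
0.09 18 [ 0.553  0.561 -0.123 -0.076]
0.095 18 [ 0.55   0.561 -0.124 -0.073]
0.1 19 [ 0.55   0.561 -0.127 -0.076]
0.105 12 [ 0.551  0.559 -0.126 -0.102]
0.11 15 [ 0.549  0.559 -0.126 -0.103]
0.115 15 [ 0.539  0.565 -0.125 -0.105]
0.12 28 [ 0.536  0.571 -0.123 -0.09 ]
0.125 33 [ 0.539  0.573 -0.119 -0.092]
0.13 29 [ 0.537  0.572 -0.114 -0.094]
0.135 27 [ 0.536  0.573 -0.114 -0.096]
[ 0.55338817 -0.09807765  0.11941933]
shift units [ 0.2995 -1.987  -0.1161] cur yaw -5.67 pos [ 0.5534 -0.0981  0.1194]
turn units -0.0663 alt 1.9337 j6 -0.2989573530059815
```

```bash
python3 -m crank '[[[0.05,-0.2,-0.15],-0.02,0],[[0.15,-0.6,-0.15],-0.04,0],[[0.2,-1,-0.15],-0.066,0],[[0.3,-1,-0.15],-0.066,0],[[0.3,-1,-0.15],-0.066,0]]' 30
python3 -c "
from h import *
go(.626,.194,.14,0.3)"
```

```text
t: 39.2
position: [0.6122, 0.047, 0.1428]
orientation: [1.0, 0.003, 0.013, -0.002]
force: [0.4, 0.3, -1.0]
width: 0.088
shift units [ 0.0966 -0.9795  0.0247] cur yaw 0.31 pos [0.6122 0.047  0.1428]
turn units 0.0001 alt -1.9999 j6 -0.12508211246556508
```

```bash
python3 -m crank '[[[0.05,-0.4,0],0,0],[[0.096,-0.8,0],0,0],[[0.096,-0.98,0],0,0],[[0.096,-0.98,0.1],0,0],[[0.096,-0.98,0.25],0,0],[[0.096,-0.98,0.25],0,0],[[0.096,-0.98,0.25],0,0]]' 30
python3 - <<'E'
from h import *
go(.626,.194,.085,0.3);go(.626,.194,.061,0.3)
p=camera('scene')[0];crop(p,340,90,460,190,6,'pics/c30.png')
p,d=camera('top');crop(p,180,100,270,240,5,'pics/c31.png')
E
```

```text
t: 40.08
position: [0.627, 0.1931, 0.1066]
orientation: [1.0, 0.002, 0.013, -0.002]
force: [-0.2, 0.3, -0.3]
width: 0.089
shift units [-0.0105 -0.0057  0.1438] cur yaw 0.23 pos [0.627  0.1931 0.1066]
turn units -0.0008 alt 1.9992 j6 0.11575610249291879
shift units [-0.0147 -0.005   0.3037] cur yaw 0.23 pos [0.627  0.1931 0.1066]
turn units -0.0008 alt 1.9992 j6 0.11575610249291879
```

View pics/c30.png

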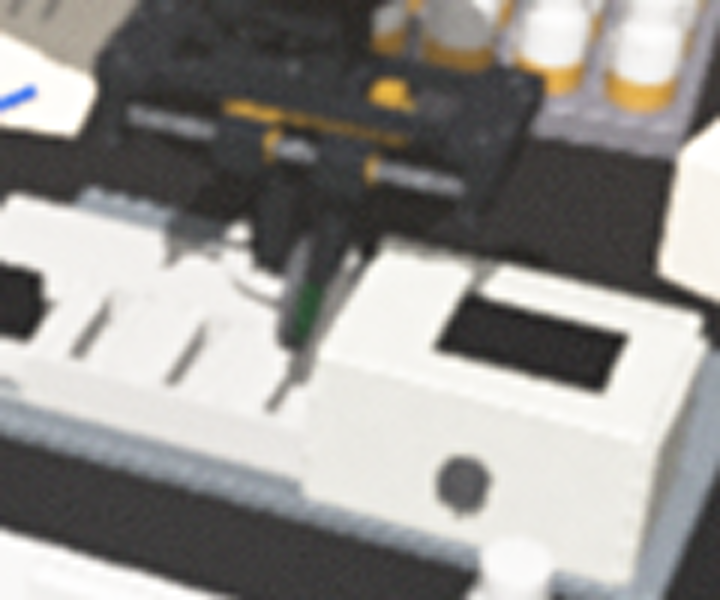

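```bash
python3 -m crank '[[[-0.013,-0.005,0.08],0,0],[[-0.016,-0.005,0.14],0,0],[[-0.017,-0.005,0.18],0,0],[[-0.018,-0.005,0.22],0,0],[[-0.018,-0.005,0.26],0,0],[[-0.018,-0.005,0.28],0,0],[[-0.018,-0.005,0.28],0,0]]' 30
python3 - <<'E'
from h import *
print(read_state()['force']);go(.6255,.194,.061,0.3)
p=camera('scene')[0];crop(p,340,90,460,190,6,'pics/c32.png')
E
```

```text
t: 41.05
position: [0.6256, 0.1945, 0.0649]
orientation: [1.0, 0.002, 0.013, -0.002]
force: [-0.1, -0.0, -0.1]
width: 0.091
[-0.1416118  -0.04777405 -0.13792974]
shift units [-0.0012  0.0032  0.0256] cur yaw 0.27 pos [0.6256 0.1945 0.0649]
turn units -0.0004 alt 1.9996 j6 0.11754019321108572
```

View pics/c32.png

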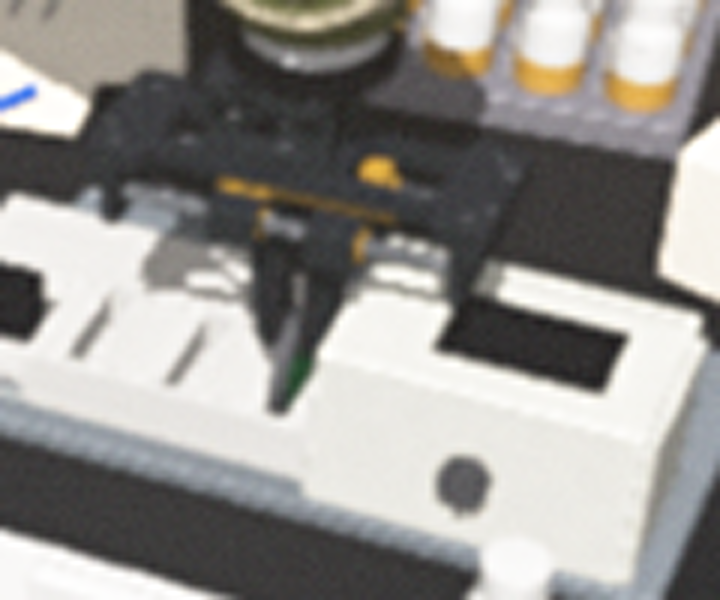

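```bash
python3 -m crank '[[[0,0,0.015],0,0],[[0,0,0.025],0,0],[[0,0,0.025],0,0]]' 30
python3 -c "
from h import *
print(read_state()['force'],pose()[0])"
python3 -m crank '[[[0,0,0],0,0.12],[[0,0,0],0,0.15],[[0,0,0],0,0.15],[[0,0,-0.03],0,0.15],[[0,0,-0.1],0,0.15],[[0,0,-0.2],0,0.15],[[0,0,-0.5],0,0.15],[[0,0,-0.5],0,0.15]]' 30
python3 - <<'E'
from h import *
print(read_state()['force'],pose());go(.5475,-.1653,.14,-5.7)
p=camera('scene')[0];crop(p,340,90,460,190,6,'pics/c33.png')
E
```

```text
t: 41.48
position: [0.6261, 0.1946, 0.062]
orientation: [1.0, 0.002, 0.014, -0.002]
force: [-0.4, -0.4, 4.5]
width: 0.086
[-0.40370834 -0.36006213  4.47985957] [0.62607825 0.19455301 0.06197157]
t: 42.48
position: [0.6256, 0.1945, 0.1418]
orientation: [1.0, 0.002, 0.018, -0.003]
force: [-0.2, -0.2, -0.1]
width: 0.149
[-0.21941582 -0.16458576 -0.08438734] (array([0.62558745, 0.19451248, 0.14177926]), array([[ 0.99934828,  0.00490308,  0.03576272],
       [ 0.00471914, -0.99997521,  0.00522612],
       [ 0.03578746, -0.00505395, -0.99934664]]))
shift units [-0.532   2.3962 -0.0193] cur yaw 0.27 pos [0.6256 0.1945 0.1418]
turn units 0.0663 alt -1.9337 j6 0.11758134981279347
```

View pics/c33.png

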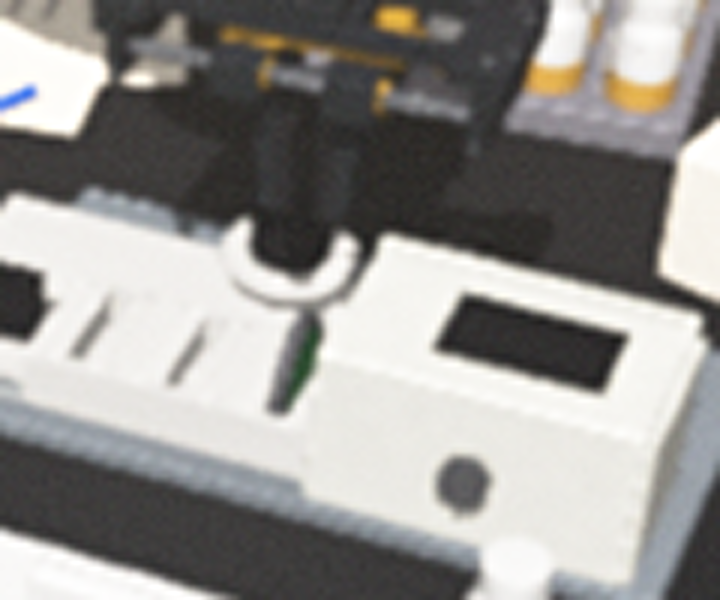

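```bash
python3 -m crank '[[[-0.2,0.4,0],0.03,0.3],[[-0.4,0.8,0],0.06,0.455],[[-0.5,1,0],0.066,0.455],[[-0.5,1,0],0.066,0.455],[[-0.5,1,0],0.066,0.455]]' 20
python3 -c "
from h import *
go(.5475,-.1653,.12,-5.7)"
```

```text
t: 43.15
position: [0.5505, 0.0444, 0.136]
orientation: [0.999, -0.049, 0.016, -0.003]
force: [-0.1, -0.4, 0.1]
width: 0.457
shift units [0.1147 1.3942 0.099 ] cur yaw -5.67 pos [0.5505 0.0444 0.136 ]
turn units 0.0003 alt -1.9997 j6 -0.04179107469064381
```

```bash
python3 -m crank '[[[0.03,0.4,0],0,0.455],[[0.06,0.8,0],0,0.455],[[0.08,1,0.03],0,0.455],[[0.08,1,0.03],0,0.455]]' 20
python3 -c "
from h import *
go(.5475,-.1653,.043,-5.7)"
```

```text
t: 43.65
position: [0.5481, -0.1066, 0.13]
orientation: [0.999, -0.05, 0.015, -0.003]
force: [-0.7, 0.1, 0.4]
width: 0.457
shift units [0.0177 0.3946 0.5773] cur yaw -5.74 pos [ 0.5481 -0.1066  0.13  ]
turn units -0.0005 alt 1.9995 j6 -0.31854446812851456
```

```bash
python3 -m crank '[[[0.018,0.39,0],0,0.455],[[0.018,0.395,0.1],0,0.455],[[0.018,0.395,0.3],0,0.455],[[0.018,0.395,0.5],0,0.455],[[0.018,0.395,0.577],0,0.455],[[0.018,0.395,0.577],0,0.455],[[0.018,0.395,0.577],0,0.455]]' 20
python3 -c "
from h import *
go(.5475,-.1653,.043,-5.7);print(read_state()['force'])"
```

```text
t: 44.52
position: [0.5482, -0.1651, 0.0441]
orientation: [0.999, -0.05, 0.016, -0.003]
force: [0.3, -0.2, 0.9]
width: 0.456
shift units [-0.0047  0.0016  0.0072] cur yaw -5.71 pos [ 0.5482 -0.1651  0.0441]
turn units -0.0001 alt 1.9999 j6 -0.4212030902190373
[ 0.34078761 -0.23365714  0.92574921]
```

```bash
python3 -m crank '[[[0,0,0.005],0,0.3],[[0,0,0.005],0,0.2],[[0,0,0.005],0,0.1],[[0,0,0.005],0,0],[[0,0,0.005],0,0],[[0,0,0.005],0,0]]' 20
python3 -m crank '[[[0,0,-0.05],0,0],[[0,0,-0.1],0,0],[[0,0,-0.2],0,0],[[0,0,-0.35],0,0],[[0,0,-0.5],0,0],[[0,0,-0.65],0,0],[[0,0,-0.65],0,0]]' 30
cat >> h.py <<'E'
def held():
    p,d=camera('scene');W=cloud('scene',d);t=pose()[0]
    q=W[(d>0)&(abs(W[...,0]-t[0])<.02)&(abs(W[...,1]-t[1])<.035)&(W[...,2]>.052)&(W[...,2]<.16)]
    for z in np.arange(.05,.15,.005):
        s=q[(q[:,2]>=z)&(q[:,2]<z+.005)]
        if len(s):print(round(z,3),len(s),np.round([s[:,0].min(),s[:,0].max(),s[:,1].min(),s[:,1].max()],3))
    print(pose()[0]);return p
E
python3 -c "
from h import *
print(read_state()['width']*88);p=held();crop(p,240,160,380,270,5,'pics/c34.png');go(.577,.194,.14,0.3)"
```

```text
t: 45.28
position: [0.5492, -0.1656, 0.0443]
orientation: [0.999, -0.05, 0.017, -0.003]
force: [1.7, 0.3, 5.7]
width: 0.12
t: 46.15
position: [0.5463, -0.1662, 0.1436]
orientation: [0.999, -0.05, 0.019, -0.002]
force: [-0.3, 0.6, 0.1]
width: 0.088
7.741681538997536
0.1 5 [ 0.551  0.552 -0.174 -0.155]
0.105 15 [ 0.548  0.553 -0.184 -0.149]
0.11 15 [ 0.549  0.554 -0.188 -0.148]
0.115 25 [ 0.543  0.554 -0.192 -0.139]
0.12 24 [ 0.541  0.554 -0.194 -0.139]
0.125 18 [ 0.542  0.554 -0.195 -0.147]
0.13 18 [ 0.54   0.551 -0.195 -0.171]
0.135 14 [ 0.54   0.557 -0.197 -0.172]
0.14 26 [ 0.531  0.56  -0.193 -0.173]
0.145 29 [ 0.532  0.564 -0.187 -0.16 ]
[ 0.54574804 -0.16591336  0.14216267]
shift units [-0.0323 -2.4081  0.0287] cur yaw -5.72 pos [ 0.5457 -0.1659  0.1422]
turn units -0.0669 alt 1.9331 j6 -0.419083368208356
```

View pics/c34.png

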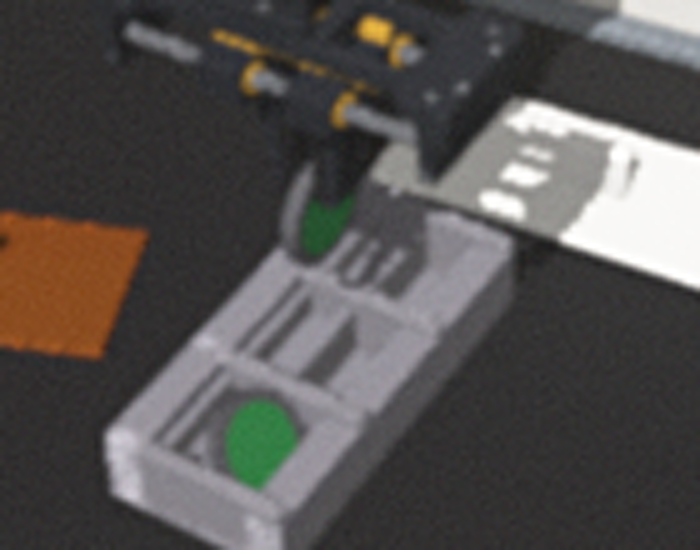

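```bash
python3 -m crank '[[[0,-0.3,0],-0.02,0],[[-0.01,-0.7,0],-0.05,0],[[-0.01,-1,0],-0.067,0],[[-0.01,-1,0],-0.067,0],[[-0.01,-1,0],-0.067,0]]' 30
python3 -c "
from h import *
go(.576,.194,.14,0.3)"
```

```text
t: 46.82
position: [0.5589, -0.017, 0.1424]
orientation: [1.0, 0.003, 0.017, -0.001]
force: [0.4, 0.0, -0.9]
width: 0.088
shift units [ 0.1207 -1.4061  0.0237] cur yaw 0.3 pos [ 0.5589 -0.017   0.1424]
turn units -0.0 alt 2.0 j6 -0.25575280659264443
```

```bash
python3 -m crank '[[[0.05,-0.4,0],0,0],[[0.09,-0.8,0],0,0],[[0.12,-1,0],0,0],[[0.12,-1,0],0,0],[[0.12,-1,0],0,0]]' 30
python3 -m crank '[[[0,-0.2,0],0,0],[[0,-0.4,0],0,0],[[0,-0.4,0.1],0,0],[[0,-0.4,0.22],0,0],[[0,-0.4,0.22],0,0],[[0,-0.4,0.22],0,0]]' 30
python3 -c "
from h import *
go(.576,.194,.064,0.3);p=camera('scene')[0];crop(p,340,90,460,190,6,'pics/c35.png')"
```

```text
t: 47.45
position: [0.5762, 0.1314, 0.143]
orientation: [1.0, 0.002, 0.017, -0.001]
force: [-0.2, 0.1, -0.4]
width: 0.083
t: 48.2
position: [0.5773, 0.1907, 0.1103]
orientation: [1.0, 0.001, 0.017, -0.001]
force: [-0.7, 0.4, -0.3]
width: 0.09
shift units [-0.0194 -0.0212  0.3082] cur yaw 0.14 pos [0.5773 0.1907 0.1103]
turn units -0.0017 alt 1.9983 j6 0.12588267999432953
```

View pics/c35.png

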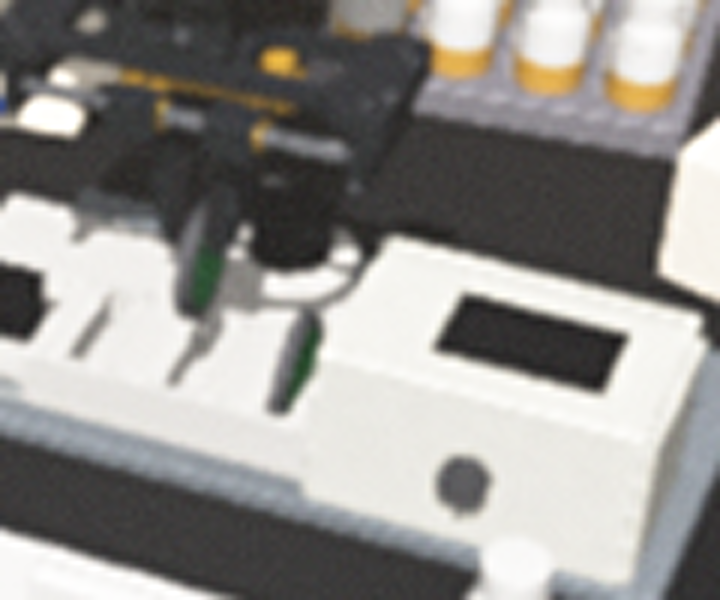

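```bash
python3 -m crank '[[[-0.014,-0.021,0.08],0,0],[[-0.017,-0.021,0.14],0,0],[[-0.018,-0.021,0.18],0,0],[[-0.019,-0.021,0.22],0,0],[[-0.019,-0.021,0.26],0,0],[[-0.019,-0.021,0.3],0,0],[[-0.019,-0.021,0.3],0,0]]' 30
python3 -c "
from h import *
print(read_state()['force']);go(.576,.194,.061,0.3);p=camera('scene')[0];crop(p,340,90,460,190,6,'pics/c36.png')"
```

```text
t: 49.12
position: [0.5759, 0.1941, 0.065]
orientation: [1.0, 0.001, 0.017, -0.001]
force: [-0.5, 0.2, -0.6]
width: 0.087
[-0.49574467  0.19115603 -0.62547653]
shift units [-0.0004  0.001   0.0269] cur yaw 0.15 pos [0.5759 0.1941 0.065 ]
turn units -0.0016 alt 1.9984 j6 0.13213661745479127
```

View pics/c36.png

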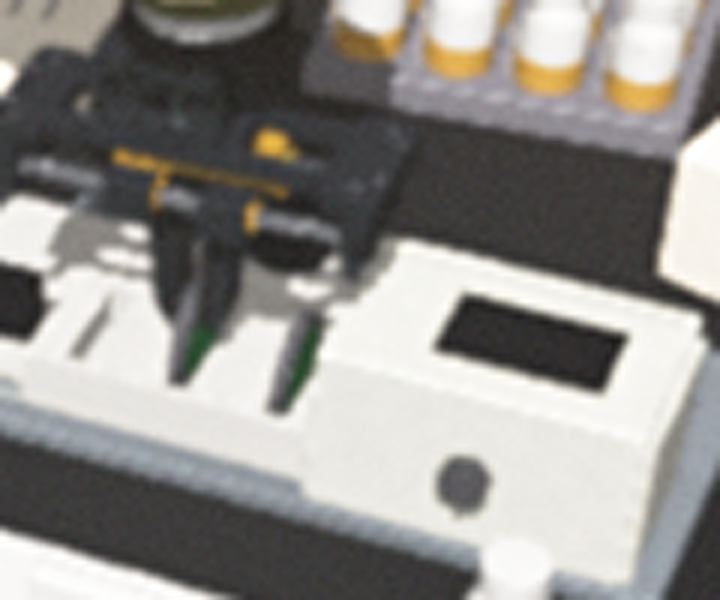

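```bash
python3 -m crank '[[[0,0,0.01],0,0],[[0,0,0.02],0,0],[[0,0,0.02],0,0.12],[[0,0,0.02],0,0.17],[[0,0,0.02],0,0.17],[[0,0,-0.1],0,0.17],[[0,0,-0.3],0,0.17],[[0,0,-0.5],0,0.17]]' 30
python3 -c "
from h import *
p=camera('scene')[0];crop(p,340,90,460,190,6,'pics/c37.png');print(pose()[1][:,2]);go(.5407,-.233,.14,-5.7)"
```

```text
t: 50.18
position: [0.5736, 0.194, 0.1426]
orientation: [1.0, 0.001, 0.018, -0.001]
force: [-0.1, 0.7, -0.0]
width: 0.174
[ 0.04213878  0.00348332 -0.99910569]
shift units [-0.2399  2.8485  0.0266] cur yaw 0.17 pos [0.5752 0.1944 0.1469]
turn units 0.0652 alt -1.9348 j6 0.13192066974865124
```

View pics/c37.png

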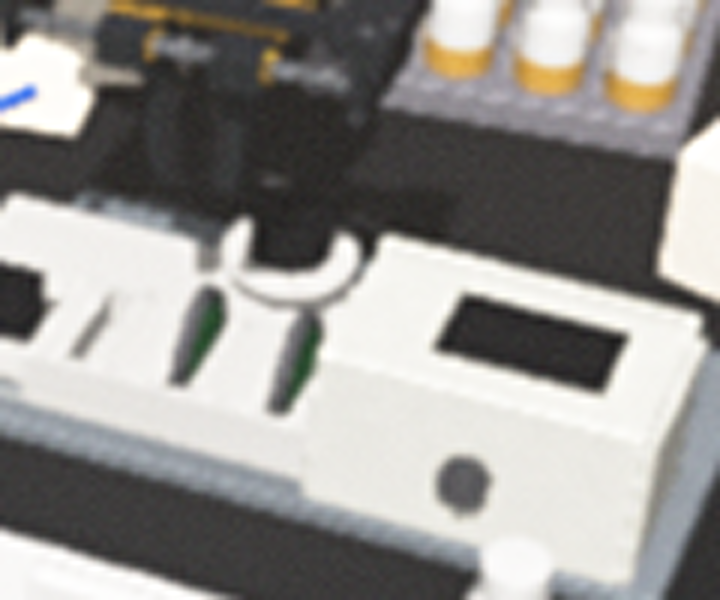

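Two in. Fetch the third from pocket 1.

```bash
python3 -m crank '[[[-0.03,0.3,0],0.03,0.3],[[-0.06,0.7,0],0.06,0.455],[[-0.08,1,0],0.065,0.455],[[-0.08,1,0],0.065,0.455],[[-0.08,1,0],0.065,0.455]]' 20
python3 -m crank '[[[0,0.4,0],0,0.455],[[0,0.8,0],0,0.455],[[0,1,0],0,0.455],[[0,1,0],0,0.455],[[0,1,0],0,0.455]]' 20
python3 -c "
from h import *
go(.5407,-.233,.14,-5.7)"
```

```text
t: 50.85
position: [0.5638, 0.0448, 0.1464]
orientation: [0.999, -0.049, 0.021, -0.003]
force: [-0.5, -0.0, 0.2]
width: 0.454
t: 51.48
position: [0.5492, -0.1027, 0.1453]
orientation: [0.999, -0.049, 0.021, -0.003]
force: [0.2, 0.1, 0.1]
width: 0.454
shift units [0.0265 0.8701 0.0294] cur yaw -5.59 pos [ 0.5492 -0.1027  0.1453]
turn units 0.0012 alt -1.9988 j6 -0.3167414186716639
```

```bash
python3 -m crank '[[[0.01,0.4,0],0,0.455],[[0.025,0.87,0],0,0.455],[[0.025,0.87,0.1],0,0.455],[[0.02,0.87,0.3],0,0.455],[[0.005,0.87,0.5],0,0.455],[[0,0.87,0.5],0,0.455],[[0,0.87,0.5],0,0.455]]' 20
python3 -c "
from h import *
go(.5407,-.233,.043,-5.7)"
```

```text
t: 52.35
position: [0.5406, -0.2315, 0.0704]
orientation: [0.999, -0.048, 0.022, -0.003]
force: [0.3, 0.3, -0.3]
width: 0.454
shift units [-0.0064  0.0116  0.1827] cur yaw -5.51 pos [ 0.5406 -0.2315  0.0704]
turn units 0.0022 alt -1.9978 j6 -0.5384282705546516
```

```bash
python3 -m crank '[[[-0.004,0.011,0.1],0.002,0.455],[[-0.006,0.011,0.18],0.002,0.455],[[-0.006,0.011,0.183],0.002,0.455],[[-0.006,0.011,0.183],0.002,0.2],[[-0.006,0.011,0.183],0.002,0],[[-0.006,0.011,0.183],0.002,0],[[-0.006,0.011,0.183],0.002,0],[[-0.006,0.011,0.183],0.002,0]]' 20
python3 -m crank '[[[0,0,-0.05],0,0],[[0,0,-0.1],0,0],[[0,0,-0.2],0,0],[[0,0,-0.35],0,0],[[0,0,-0.5],0,0],[[0,0,-0.65],0,0],[[0,0,-0.65],0,0]]' 30
python3 -c "
from h import *
print(read_state()['width']*88);p=held();crop(p,220,160,360,270,5,'pics/c38.png');go(.5255,.194,.14,0.3);print(pose()[1][:,2])"
```

```text
t: 53.35
position: [0.5419, -0.2335, 0.0441]
orientation: [0.998, -0.05, 0.024, -0.002]
force: [2.2, 0.0, 5.3]
width: 0.124
t: 54.22
position: [0.5378, -0.2341, 0.1436]
orientation: [0.998, -0.05, 0.025, -0.001]
force: [-1.0, -0.2, -0.8]
width: 0.083
7.334423877437766
0.095 1 [ 0.542  0.542 -0.234 -0.234]
0.1 5 [ 0.542  0.545 -0.239 -0.224]
0.105 10 [ 0.541  0.545 -0.25  -0.215]
0.11 18 [ 0.541  0.546 -0.25  -0.209]
0.115 25 [ 0.537  0.546 -0.256 -0.209]
0.12 29 [ 0.534  0.547 -0.259 -0.211]
0.125 19 [ 0.531  0.545 -0.259 -0.208]
0.13 17 [ 0.533  0.545 -0.26  -0.208]
0.135 20 [ 0.532  0.546 -0.261 -0.208]
0.14 23 [ 0.524  0.548 -0.257 -0.241]
0.145 33 [ 0.519  0.556 -0.256 -0.226]
[ 0.53728522 -0.23368773  0.14204063]
shift units [-0.3612 -2.8294  0.0128] cur yaw -5.69 pos [ 0.5373 -0.2337  0.142 ]
turn units -0.0666 alt 1.9334 j6 -0.5367780363900791
[ 0.04815034  0.0010486  -0.99883955]
```

View pics/c38.png

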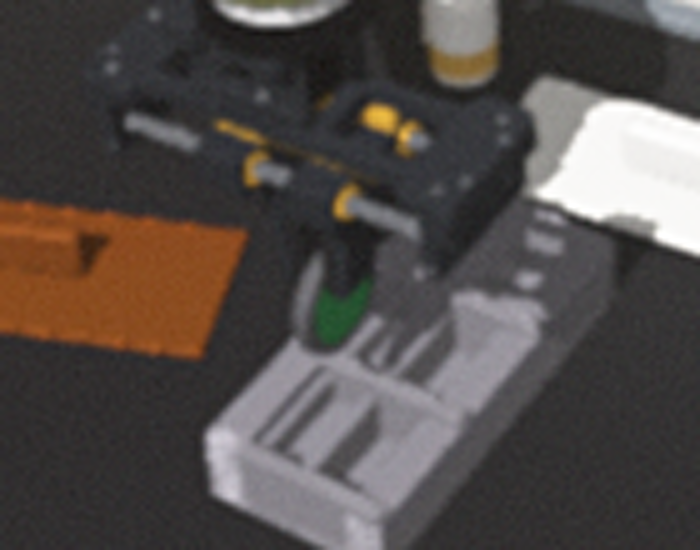

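```bash
python3 -m crank '[[[-0.05,-0.3,0],-0.02,0],[[-0.1,-0.7,0],-0.05,0],[[-0.13,-1,0],-0.067,0],[[-0.13,-1,0],-0.067,0],[[-0.13,-1,0],-0.067,0]]' 30
python3 -m crank '[[[0,-0.4,0],0,0],[[0,-0.8,0],0,0],[[0,-1,0],0,0],[[0,-1,0],0,0],[[0,-1,0],0,0]]' 30
python3 -c "
from h import *
go(.5255,.194,.14,0.3)"
```

```text
t: 54.9
position: [0.5326, -0.083, 0.1414]
orientation: [1.0, 0.003, 0.024, -0.0]
force: [0.4, -0.9, -0.5]
width: 0.088
t: 55.52
position: [0.532, 0.0655, 0.1413]
orientation: [1.0, 0.002, 0.024, -0.0]
force: [0.6, -0.4, -0.2]
width: 0.088
shift units [-0.0401 -0.8566  0.0072] cur yaw 0.24 pos [0.532  0.0655 0.1413]
turn units -0.0007 alt 1.9993 j6 -0.10581279147339388
```

```bash
python3 -m crank '[[[-0.02,-0.4,0],0,0],[[-0.04,-0.85,0],0,0],[[-0.04,-0.857,0],0,0],[[-0.045,-0.857,0.1],0,0],[[-0.05,-0.857,0.22],0,0],[[-0.05,-0.857,0.22],0,0],[[-0.05,-0.857,0.22],0,0]]' 30
python3 -c "
from h import *
go(.5255,.194,.064,0.3);p=camera('scene')[0];crop(p,340,90,460,190,6,'pics/c39.png')"
```

```text
t: 56.4
position: [0.526, 0.1929, 0.1082]
orientation: [1.0, 0.001, 0.024, -0.0]
force: [0.0, -0.5, 0.2]
width: 0.09
shift units [-0.017  -0.0069  0.2942] cur yaw 0.15 pos [0.526  0.1929 0.1082]
turn units -0.0017 alt 1.9983 j6 0.14651219802178717
```

View pics/c39.png

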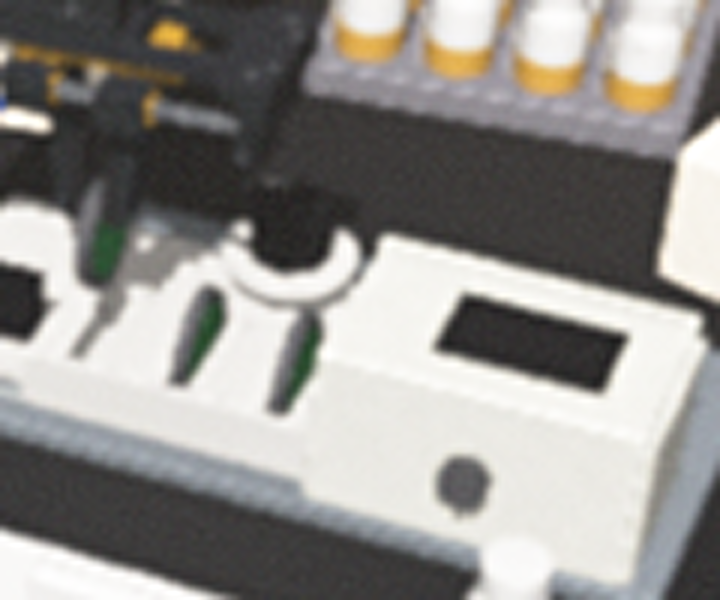

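```bash
python3 -m crank '[[[-0.008,-0.007,0.08],0,0],[[-0.012,-0.007,0.14],0,0],[[-0.014,-0.007,0.18],0,0],[[-0.016,-0.007,0.22],0,0],[[-0.017,-0.007,0.26],0,0],[[-0.017,-0.007,0.29],0,0],[[-0.017,-0.007,0.29],0,0]]' 30
python3 -c "
from h import *
print(read_state()['force']);go(.5255,.194,.061,0.3);p=camera('scene')[0];crop(p,340,90,460,190,6,'pics/c40.png')"
```

```text
t: 57.32
position: [0.5255, 0.1943, 0.0646]
orientation: [1.0, 0.001, 0.024, -0.0]
force: [-0.3, -0.8, -0.2]
width: 0.087
[-0.27362296 -0.82624738 -0.24839545]
shift units [-0.0008  0.0022  0.024 ] cur yaw 0.17 pos [0.5255 0.1943 0.0646]
turn units -0.0014 alt 1.9986 j6 0.14973450346377995
```

View pics/c40.png

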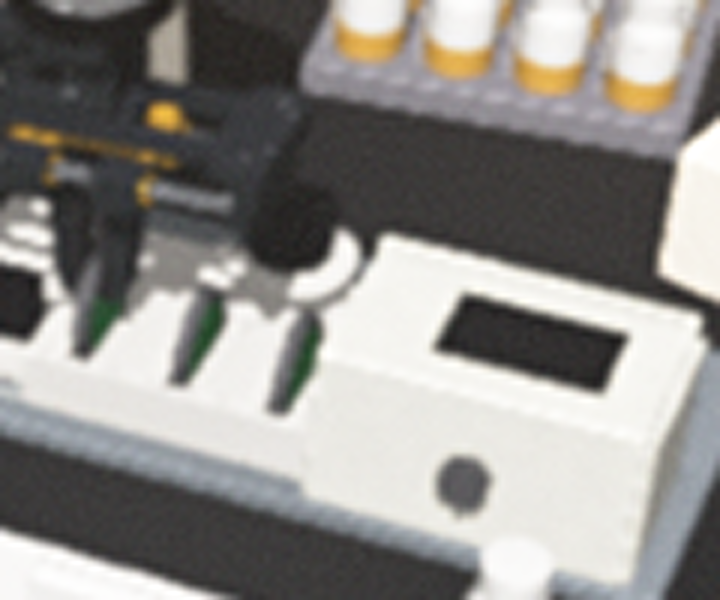

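```bash
python3 -m crank '[[[0,0,0.01],0,0],[[0,0,0.018],0,0],[[0,0,0.018],0,0.12],[[0,0,0.018],0,0.15],[[0,0,0.018],0,0.15],[[0,0,-0.1],0,0.15],[[0,0,-0.3],0,0.15],[[0,0,-0.5],0,0.15]]' 30
python3 -m crank '[[[0,0,0],0,0.15],[[0,0,0],-0.1,0.3]]'
python3 - <<'E'
from h import *
p=camera('scene')[0];crop(p,240,90,480,270,3.2,'pics/c41.png');print(pose()[1][:,2]);go(.474,.194,.12,90.3)
W=None
p,d=camera('top');W=cloud('top',d);q=sel(W,d,(.43,.52,.15,.24,.055,.064));print("tab",rect(q),len(q),q.mean(0))
crop(p,180,100,400,240,3.5,'pics/c42.png')
E
```

```text
t: 58.38
position: [0.522, 0.1943, 0.1419]
orientation: [1.0, 0.001, 0.024, -0.0]
force: [0.1, -0.0, -0.5]
width: 0.149
t: 58.62
position: [0.5219, 0.1943, 0.142]
orientation: [0.996, 0.082, 0.024, 0.002]
force: [0.8, 1.0, -0.3]
width: 0.238
[ 4.82107212e-02  7.69546766e-04 -9.98836891e-01]
shift units [-0.3202 -0.0534  0.1286] cur yaw 9.81 pos [0.5217 0.1943 0.1416]
turn units -0.8943 alt 1.1057 j6 -0.018868478581585076
tab [array([475.3, 192.8]), array([ 8.4, 16.4]), 88.86] 20 [0.47565795 0.19222626 0.06086023]
```

View pics/c41.png

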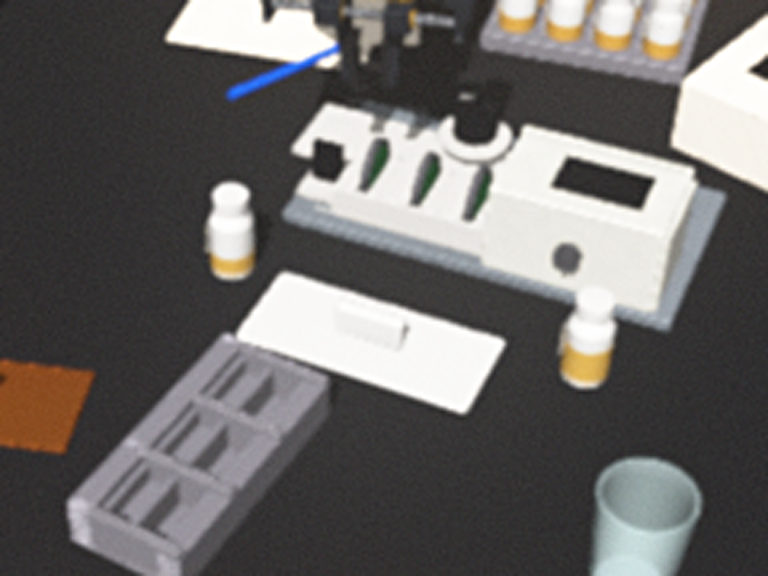

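View pics/c42.png

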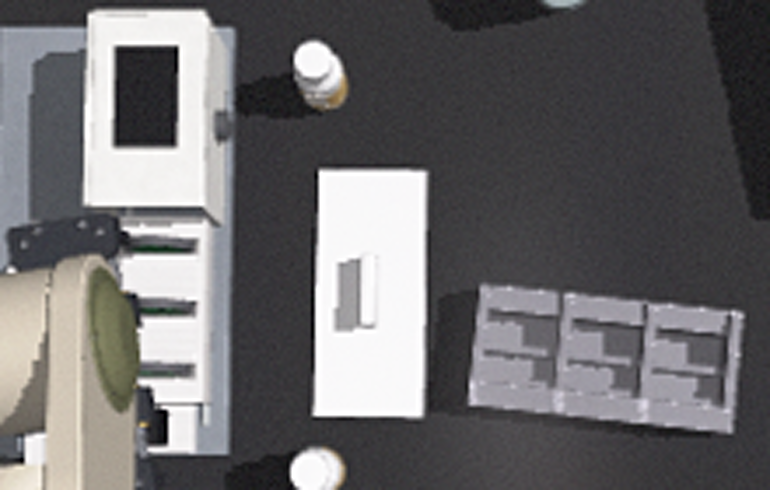

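```bash
python3 -c "
from h import *
go(.435,.1945,.12,0.3);go(.435,.1945,.044,0.3)"
```

```text
shift units [-0.5762 -0.0953  0.1151] cur yaw 9.25 pos [0.5217 0.1943 0.1414]
turn units 0.0994 alt -1.9006 j6 -0.009116803981324929
shift units [-0.6003 -0.0988  0.6212] cur yaw 9.25 pos [0.5217 0.1943 0.1414]
turn units 0.0994 alt -1.9006 j6 -0.009116803981324929
```

```bash
python3 -m crank '[[[-0.3,-0.05,0],0.05,0.1],[[-0.57,-0.095,0],0.1,0],[[-0.58,-0.095,0.1],0.1,0],[[-0.59,-0.097,0.3],0.1,0],[[-0.6,-0.099,0.5],0.1,0],[[-0.6,-0.099,0.62],0.1,0],[[-0.6,-0.099,0.62],0.1,0]]' 30
python3 -c "
from h import *
go(.445,.1935,.044,0.3);go(.5925,.1935,.044,0.3);p=camera('scene')[0];crop(p,300,90,460,190,5,'pics/c43.png');print(read_state()['force'])"
```

```text
t: 59.6
position: [0.4342, 0.1943, 0.043]
orientation: [1.0, 0.001, 0.022, -0.0]
force: [-0.1, -0.3, 0.4]
width: 0.003
shift units [ 0.0724  0.0058 -0.0034] cur yaw 0.08 pos [0.4342 0.1943 0.043 ]
turn units -0.0024 alt 1.9976 j6 0.18458606897525318
shift units [1.0547 0.0072 0.0407] cur yaw 0.08 pos [0.4342 0.1943 0.043 ]
turn units -0.0024 alt 1.9976 j6 0.18458606897525318
[-0.32022344 -0.66422299  0.09252785]
```

View pics/c43.png

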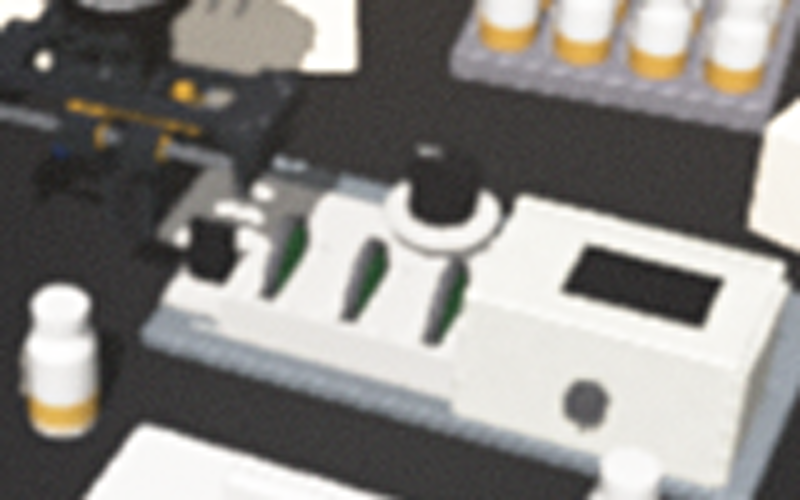

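```bash
python3 -m crank '[[[0.07,0.004,0],0,0],[[0.14,0.004,0.005],0,0],[[0.22,0.004,0.01],0,0],[[0.32,0.004,0.013],0,0],[[0.42,0.004,0.017],0,0],[[0.52,0.004,0.02],0,0],[[0.62,0.004,0.025],0,0],[[0.7,0.004,0.028],0,0]]' 30
python3 -c "
from h import *
print(read_state()['force']);go(.5925,.1935,.044,0.3);p=camera('scene')[0];crop(p,300,90,460,190,5,'pics/c44.png')"
```

```text
t: 60.65
position: [0.5406, 0.1942, 0.0445]
orientation: [1.0, 0.001, 0.023, -0.0]
force: [-1.6, 1.6, -1.2]
width: 0.008
[-1.57649617  1.55723201 -1.20489479]
shift units [0.3454 0.005  0.0192] cur yaw 0.11 pos [0.5406 0.1942 0.0445]
turn units -0.0021 alt 1.9979 j6 0.14629356752551814
```

View pics/c44.png

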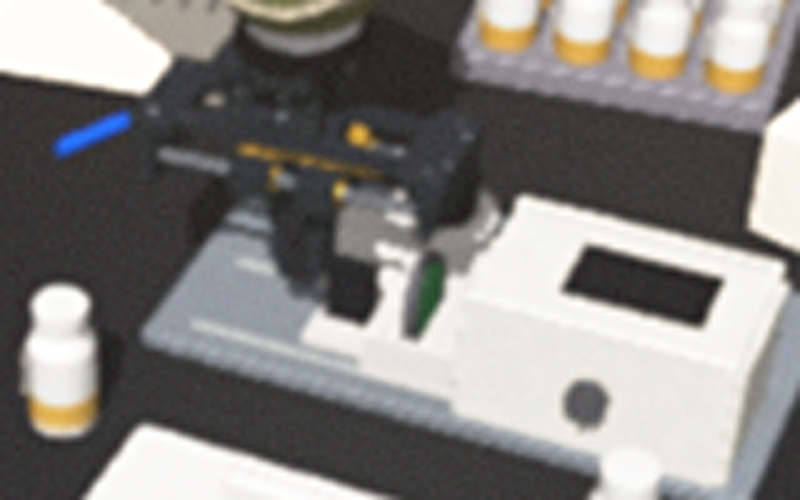

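```bash
python3 -m crank '[[[0.08,0.004,0.003],0,0],[[0.16,0.004,0.007],0,0],[[0.22,0.004,0.01],0,0],[[0.28,0.004,0.013],0,0],[[0.28,0.004,0.013],0,0]]' 30
python3 -c "
from h import *
print(read_state()['force']);go(.5925,.1935,.044,0.3)"
python3 -m crank '[[[0.03,0,0.002],0,0],[[0.06,0,0.003],0,0],[[0.06,0,0.003],0,0]]' 30
python3 -c "
from h import *
print(read_state()['force']);go(.5925,.1935,.044,0.3)"
```

```text
t: 61.32
position: [0.5847, 0.1933, 0.0449]
orientation: [1.0, 0.001, 0.025, -0.0]
force: [0.1, -0.5, 0.5]
width: 0.005
[ 0.06475801 -0.51756787  0.51110069]
shift units [ 0.0518 -0.0015  0.0086] cur yaw 0.07 pos [0.5847 0.1933 0.0449]
turn units -0.0025 alt 1.9975 j6 0.13431803345643023
t: 61.7
position: [0.5941, 0.1932, 0.0449]
orientation: [1.0, 0.001, 0.025, -0.0]
force: [-0.8, -0.7, -0.3]
width: 0.005
[-0.75204255 -0.71284761 -0.31898113]
shift units [-0.0109 -0.0021  0.0057] cur yaw 0.07 pos [0.5941 0.1932 0.0449]
turn units -0.0025 alt 1.9975 j6 0.13215311334755825
```

```bash
python3 -m crank '[[[0.03,0,0.001],0,0],[[0.06,0,0.003],0,0],[[0.06,0,0.003],0,0]]' 30
python3 -m crank '[[[0.03,0,0.001],0,0],[[0.06,0,0.003],0,0],[[0.06,0,0.003],0,0]]' 30
python3 -c "
from h import *
print(read_state()['force']);go(.5925,.1935,.044,0.3);p=camera('scene')[0];crop(p,300,90,460,190,5,'pics/c45.png')"
```

```text
t: 62.08
position: [0.6005, 0.1933, 0.0448]
orientation: [1.0, 0.001, 0.021, 0.0]
force: [-18.7, -2.3, 11.0]
width: 0.004
t: 62.45
position: [0.6007, 0.1934, 0.0448]
orientation: [1.0, 0.002, 0.009, 0.002]
force: [-58.3, -7.9, 38.1]
width: 0.002
[-58.29094359  -7.90642003  38.08638991]
shift units [-0.0546 -0.001   0.0042] cur yaw 0.23 pos [0.6007 0.1934 0.0448]
turn units -0.0007 alt 1.9993 j6 0.12790619665297565
```

View pics/c45.png

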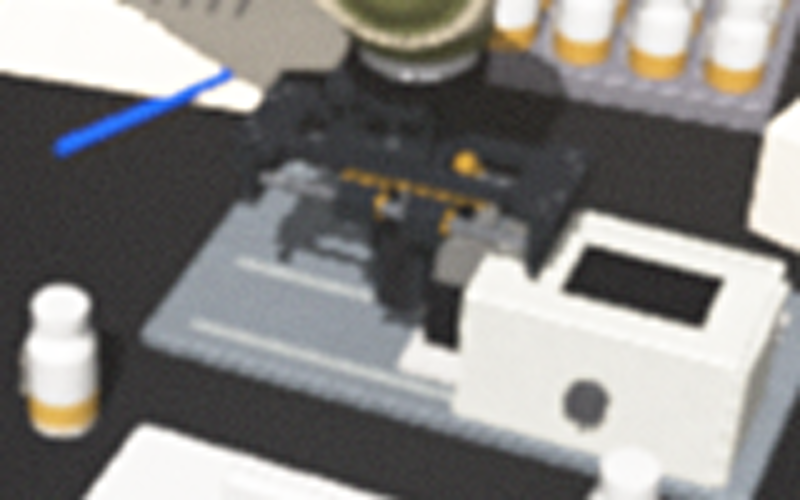

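```bash
python3 -m crank '[[[-0.04,0,0],0,0],[[-0.08,0,-0.1],0,0],[[-0.08,0,-0.4],0,0],[[-0.08,0,-0.6],-0.1,0],[[-0.08,-0.2,-0.6],-0.2,0.2],[[-0.08,-0.4,-0.6],-0.32,0.45],[[-0.08,-0.6,-0.6],-0.43,0.45],[[-0.08,-0.6,-0.6],-0.54,0.45]]' 30
python3 -c "
from h import *
print(pose()[1][:,2]);go(.5895,.289,.12,91.8)
p,d=camera('scene');crop(p,300,90,460,190,5,'pics/c46.png');W=cloud('scene',d);q=sel(W,d,(.55,.63,.25,.33,.07,.09));print(rect(q),len(q))"
```

```text
t: 63.5
position: [0.5871, 0.2856, 0.1353]
orientation: [0.909, 0.417, 0.008, 0.005]
force: [0.4, -0.4, -0.9]
width: 0.43
[ 0.01985271 -0.00266748 -0.99979936]
shift units [ 0.0266 -0.0043  0.1021] cur yaw 49.28 pos [0.5871 0.2856 0.1353]
turn units -0.4724 alt 1.5276 j6 -0.5805557448381202
[array([589.2, 288.5]), array([21.3, 40.9]), 85.97] 66
```

View pics/c46.png

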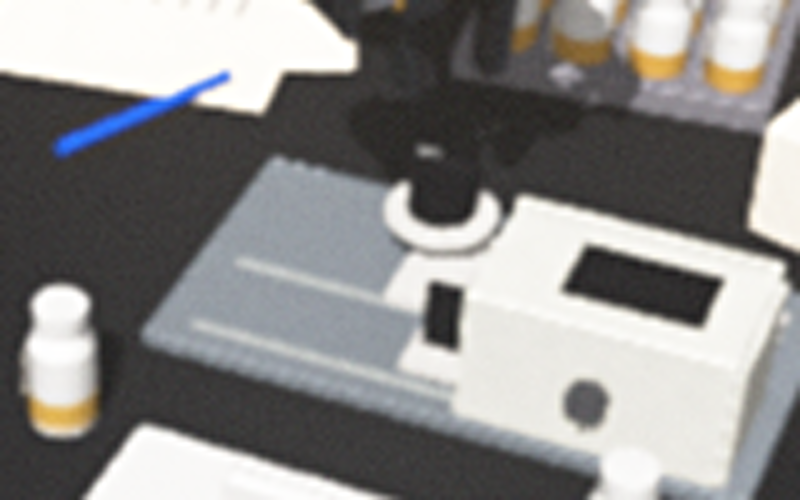

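```bash
python3 -m crank '[[[0.027,-0.01,0.05],-0.11,0.5],[[0.027,-0.01,0.08],-0.22,0.5],[[0.027,-0.01,0.1],-0.33,0.5],[[0.027,-0.01,0.1],-0.44,0.5],[[0.027,-0.01,0.1],-0.472,0.5],[[0.027,-0.01,0.1],-0.472,0.5],[[0.027,-0.01,0.1],-0.472,0.5]]' 30
python3 -c "
from h import *
go(.59,.289,.055,91.8)"
```

```text
t: 64.42
position: [0.5893, 0.2885, 0.1207]
orientation: [0.695, 0.719, 0.006, 0.008]
force: [-0.2, 0.1, 0.2]
width: 0.497
shift units [ 0.0046 -0.0041  0.4379] cur yaw 91.95 pos [0.5893 0.2885 0.1207]
turn units 0.0017 alt -1.9983 j6 -1.3214941450043043
```

```bash
python3 -m crank '[[[0.004,-0.004,0.2],0,0.5],[[0.004,-0.004,0.4],0,0.5],[[0.004,-0.004,0.438],0,0.5],[[0.004,-0.004,0.438],0,0.5],[[0.004,-0.004,0.438],0,0.2],[[0.004,-0.004,0.438],0,0],[[0.004,-0.004,0.438],0,0],[[0.004,-0.004,0.438],0,0]]' 30
python3 -c "
from h import *
go(.59,.289,.055,91.8);print(read_state()['force'],read_state()['torque'],read_state()['width']*88)"
```

```text
t: 65.42
position: [0.5902, 0.2904, 0.0556]
orientation: [0.695, 0.719, 0.008, 0.008]
force: [1.0, 7.2, -0.3]
width: 0.156
shift units [-0.0093 -0.0017  0.004 ] cur yaw 91.92 pos [0.5902 0.2904 0.0556]
turn units 0.0013 alt -1.9987 j6 -1.3193777477255304
[ 0.95627293  7.20266167 -0.27538285] [ 1.15451466 -0.25683151 -0.30995637] 13.710335723345292
```

Now clockwise (positive turn), stepwise.

```bash
python3 -m crank '[[[0,0,0],0.1,0],[[0,0,0],0.2,0],[[0,0,0],0.3,0],[[0,0,0],0.4,0],[[0,0,0],0.5,0],[[0,0,0],0.6,0],[[0,0,0],0.7,0],[[0,0,0],0.75,0]]' 40
python3 -c "
from h import *
go(.59,.289,.055,91.8);print(read_state()['force'],read_state()['torque'],read_state()['width']*88)"
python3 -m crank '[[[0,0,0],0.07,0],[[0,0,0],0.14,0],[[0,0,0],0.2,0],[[0,0,0],0.2,0]]' 40
python3 -c "
from h import *
go(.59,.289,.055,91.8);print(read_state()['force'],read_state()['torque'],read_state()['width']*88)"
```

```text
t: 66.42
position: [0.5893, 0.2893, 0.0556]
orientation: [0.978, 0.21, 0.009, 0.003]
force: [-4.7, -5.3, 3.4]
width: 0.155
shift units [0.0033 0.0035 0.0039] cur yaw 24.25 pos [0.5893 0.2893 0.0556]
turn units -0.7505 alt 1.2495 j6 -0.13799547999776635
[-4.68723573 -5.34869228  3.37994966] [-1.40409292  1.01978868  0.10606308] 13.629928394333925
t: 66.92
position: [0.5889, 0.2891, 0.0556]
orientation: [0.998, 0.055, 0.009, 0.002]
force: [-2.3, -1.3, 1.3]
width: 0.153
shift units [0.0075 0.0013 0.0042] cur yaw 6.31 pos [0.5889 0.2891 0.0556]
turn units -0.9499 alt 1.0501 j6 0.17538432970775328
[-2.31703004 -1.32303144  1.33246524] [-0.54398394  0.79493822  0.01028881] 13.498010150071206
```

```bash
python3 -m crank '[[[0,0,0],0.04,0],[[0,0,0],0.08,0],[[0,0,0],0.08,0]]' 40
python3 -c "
from h import *
go(.59,.289,.055,91.8);print(read_state()['force'],read_state()['torque'],read_state()['width']*88)"
python3 -m crank '[[[0,0,0],0.04,0],[[0,0,0],0.08,0],[[0,0,0],0.08,0]]' 40
python3 -c "
from h import *
go(.59,.289,.055,91.8);print(read_state()['force'],read_state()['torque'],read_state()['width']*88)"
```

```text
t: 67.3
position: [0.589, 0.2889, 0.0557]
orientation: [1.0, -0.006, 0.009, 0.002]
force: [0.8, -2.3, -0.1]
width: 0.159
shift units [ 0.0068 -0.0008  0.0047] cur yaw -0.7 pos [0.589  0.2889 0.0557]
turn units 0.9722 alt -1.0278 j6 0.29801273529359257
[ 0.84256364 -2.27389669 -0.09805095] [-0.39295711  0.14442305  0.77384293] 13.98212249124739
t: 67.68
position: [0.589, 0.289, 0.0558]
orientation: [0.998, -0.067, 0.009, 0.002]
force: [-1.3, -0.4, -0.4]
width: 0.182
shift units [ 0.0066 -0.0012  0.0051] cur yaw -7.66 pos [0.589  0.289  0.0558]
turn units 0.8948 alt -1.1052 j6 0.4199720268851238
[-1.30485976 -0.42842733 -0.41107442] [-0.27713759  0.1283633   1.29750182] 16.04151517924592
```

```bash
python3 -m crank '[[[0,0,0],0,0.5],[[0,0,0],0,0.5],[[0,0,0],0,0.5],[[0,0,-0.2],0,0.5],[[0,0,-0.5],0,0.5],[[0,0,-0.6],0,0.5],[[0,0.4,-0.6],0,0.5],[[0,0.8,-0.6],0,0.5]]' 30
python3 - <<'E'
from h import *
print(pose())
for n in("top","scene"):
    p,d=camera(n);W=cloud(n,d)
    q=sel(W,d,(.55,.63,.25,.33,.07,.09));print("knob",rect(q),len(q))
    q=sel(W,d,(.45,.76,-.06,.13,.002,.009));print("cover",rect(q),len(q))
    q=sel(W,d,(.45,.72,-.06,.13,.025,.05));print("coverh",rect(q),len(q),q.mean(0))
    q=sel(W,d,(.55,.66,.15,.23,.055,.07));print("tab",rect(q),len(q))
    crop(p,*( (170,90,400,250,3.4) if n=="top" else (240,80,480,270,3.2)),f"pics/c47{n}.png")
E
```

```text
t: 68.68
position: [0.5705, 0.1692, 0.145]
orientation: [0.998, -0.066, 0.009, 0.002]
force: [0.4, -1.1, -0.3]
width: 0.499
(array([0.5705164 , 0.16922144, 0.14495926]), array([[ 0.99107582, -0.13219674,  0.01710997],
       [-0.1321387 , -0.99122109, -0.00448423],
       [ 0.01755256,  0.00218333, -0.99984356]]))
knob [array([0., 0.]), array([0., 0.]), 0.0] 0
cover [array([595.7,  18.9]), array([115.1, 209.1]), 89.66] 1872
coverh [array([594.6,  29. ]), array([59.6, 11.6]), 0.61] 86 [0.59462308 0.02777699 0.03379046]
tab [array([649.4, 151.7]), array([0., 0.]), 0.0] 1
knob [array([590. , 287.2]), array([13.3, 38.3]), 3.86] 48
cover [array([596.2,  26.5]), array([ 95.1, 207.1]), 89.39] 1138
coverh [array([597.5,  26.9]), array([56.7, 14.2]), 1.77] 100 [0.5973909  0.02580639 0.03163183]
tab [array([626.5, 193.2]), array([21.3, 10.6]), 2.33] 24
```

View pics/c47scene.png

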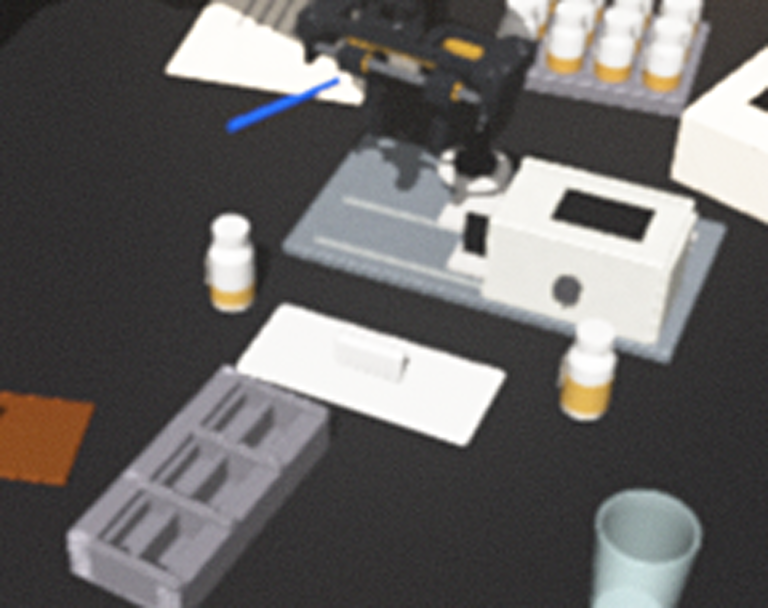

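View pics/c47top.png

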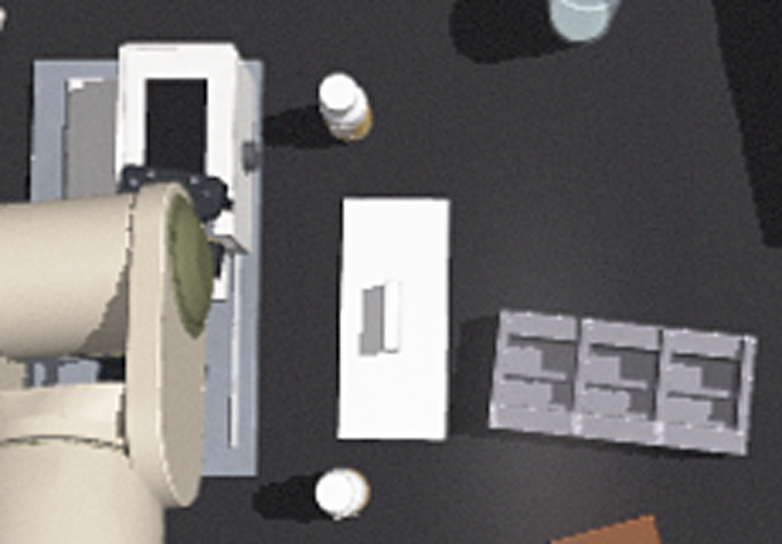

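```bash
python3 -c "
from h import *
go(.596,.0275,.09,90.2)"
```

```text
shift units [0.2884 0.8899 0.3752] cur yaw -7.93 pos [0.5707 0.166  0.1451]
turn units 0.9096 alt -1.0904 j6 0.2303251456502213
```

```bash
python3 -m crank '[[[0.1,0.3,0],0.11,0.5],[[0.2,0.6,0],0.22,0.5],[[0.288,0.89,0],0.33,0.5],[[0.288,0.89,0],0.45,0.5],[[0.288,0.89,0.1],0.56,0.5],[[0.288,0.89,0.2],0.68,0.5],[[0.288,0.89,0.3],0.8,0.5],[[0.288,0.89,0.37],0.91,0.5]]' 30
python3 -c "
from h import *
go(.596,.0275,.06,90.2);go(.596,.0275,.011,90.2)"
```

```text
t: 69.78
position: [0.5956, 0.0281, 0.0892]
orientation: [-0.706, 0.708, -0.007, 0.003]
force: [0.0, 0.0, 0.5]
width: 0.499
shift units [ 0.0028 -0.0002  0.1945] cur yaw -90.16 pos [0.5956 0.0281 0.0892]
turn units -0.004 alt 1.996 j6 1.4270450693750891
shift units [0.0012 0.0045 0.5211] cur yaw -90.16 pos [0.5956 0.0281 0.0892]
turn units -0.004 alt 1.996 j6 1.4270450693750891
```

```bash
python3 -m crank '[[[0.001,0.001,0.2],-0.004,0.5],[[0.001,0.003,0.4],-0.004,0.5],[[0.001,0.004,0.51],-0.004,0.5],[[0.001,0.004,0.515],-0.004,0.5],[[0.001,0.004,0.515],-0.004,0.3],[[0.001,0.004,0.515],-0.004,0],[[0.001,0.004,0.515],-0.004,0],[[0.001,0.004,0.515],-0.004,0]]' 40
python3 -c "
from h import *
print(read_state()['force'],read_state()['width']*88);p=camera('scene')[0];crop(p,270,100,430,250,4,'pics/c48.png');go(.596,.0275,.011,90.2)"
```

```text
t: 70.78
position: [0.5963, 0.0276, 0.0125]
orientation: [0.708, -0.706, 0.007, -0.004]
force: [-0.3, 0.1, 3.5]
width: 0.133
[-0.3304274   0.0800564   3.47049331] 11.696819953896783
shift units [0.0004 0.0023 0.0096] cur yaw -89.81 pos [0.5963 0.0276 0.0125]
turn units -0.0001 alt 1.9999 j6 1.4206889602167188
```

View pics/c48.png

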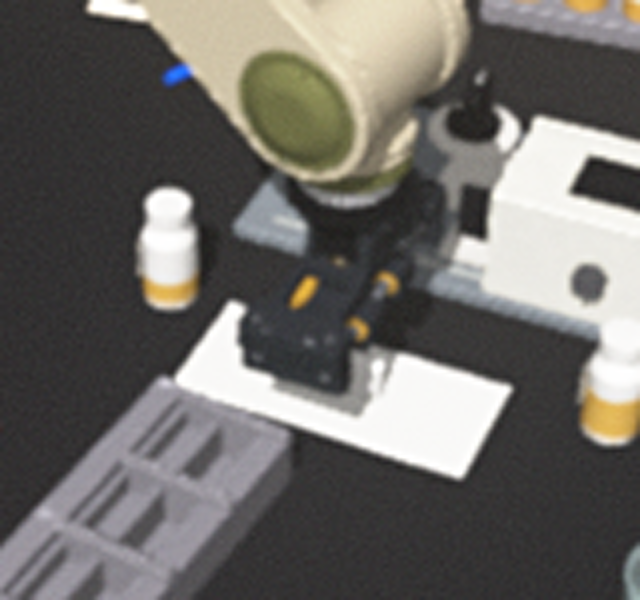

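```bash
python3 -m crank '[[[0,0,-0.1],0,0],[[0,0,-0.3],0,0],[[0,0,-0.6],0,0],[[0,0,-0.8],0,0],[[0,0,-0.8],0,0]]' 40
python3 -c "
from h import *
print(read_state()['force'],read_state()['width']*88);p=camera('scene')[0];crop(p,270,100,430,250,4,'pics/c49.png');go(.5395,-.1645,.14,-5.7)"
```

```text
t: 71.45
position: [0.5955, 0.028, 0.1351]
orientation: [0.708, -0.706, 0.009, -0.005]
force: [0.0, -0.2, -0.6]
width: 0.128
[ 0.00334032 -0.19080434 -0.61075126] 11.29803631125173
shift units [ 1.2832  0.3708 -0.046 ] cur yaw -89.81 pos [0.5946 0.0281 0.133 ]
turn units -0.9345 alt 1.0655 j6 1.4203248805958666
```

View pics/c49.png

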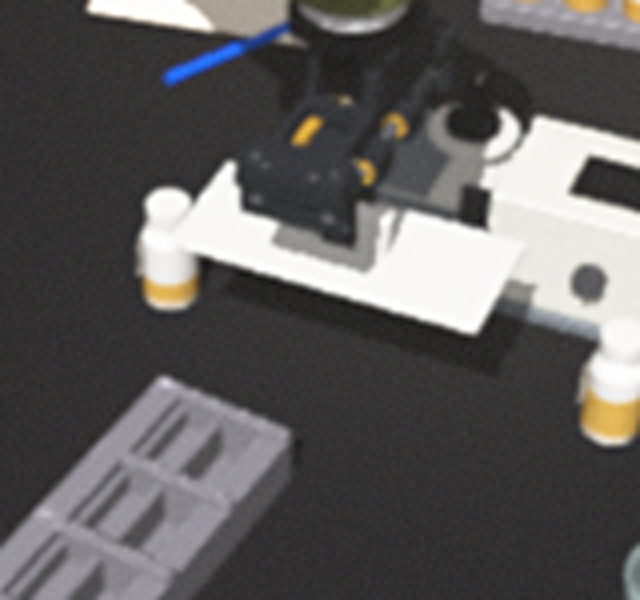

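```bash
python3 -m crank '[[[0.2,0.06,-0.04],-0.11,0],[[0.4,0.12,-0.045],-0.22,0],[[0.6,0.18,-0.045],-0.33,0],[[0.8,0.24,-0.045],-0.45,0],[[1,0.3,-0.045],-0.56,0],[[1,0.37,-0.045],-0.68,0],[[1,0.37,-0.045],-0.8,0],[[1,0.37,-0.045],-0.935,0]]' 40
python3 -c "
from h import *
go(.5395,-.1645,.1,-5.7);go(.5395,-.1645,.055,-5.7)"
```

```text
t: 72.5
position: [0.5386, -0.1219, 0.1379]
orientation: [0.998, -0.06, 0.007, 0.002]
force: [0.7, 0.2, -1.7]
width: 0.132
shift units [0.036  0.281  0.2541] cur yaw -6.84 pos [ 0.5386 -0.1219  0.1379]
turn units -0.0126 alt 1.9874 j6 -0.31739470899778216
shift units [0.0318 0.2804 0.5541] cur yaw -6.84 pos [ 0.5386 -0.1219  0.1379]
turn units -0.0126 alt 1.9874 j6 -0.31739470899778216
```

```bash
python3 -m crank '[[[0.036,0.28,0],-0.012,0],[[0.036,0.28,0.1],-0.012,0],[[0.036,0.28,0.3],-0.012,0],[[0.036,0.28,0.5],-0.012,0],[[0.034,0.28,0.5],-0.012,0],[[0.034,0.28,0.5],-0.012,0]]' 40
python3 -c "
from h import *
go(.5398,-.1645,.055,-5.7);print(read_state()['force']);p=camera('scene')[0];crop(p,240,160,380,290,5,'pics/c50.png')"
```

```text
t: 73.25
position: [0.5399, -0.1642, 0.0635]
orientation: [0.999, -0.05, 0.007, 0.002]
force: [-0.6, -0.2, -1.1]
width: 0.133
shift units [-0.001  0.002  0.057] cur yaw -5.75 pos [ 0.5399 -0.1642  0.0635]
turn units -0.0006 alt 1.9994 j6 -0.40606312485400897
[-0.55946635 -0.24568044 -1.14587457]
```

View pics/c50.png

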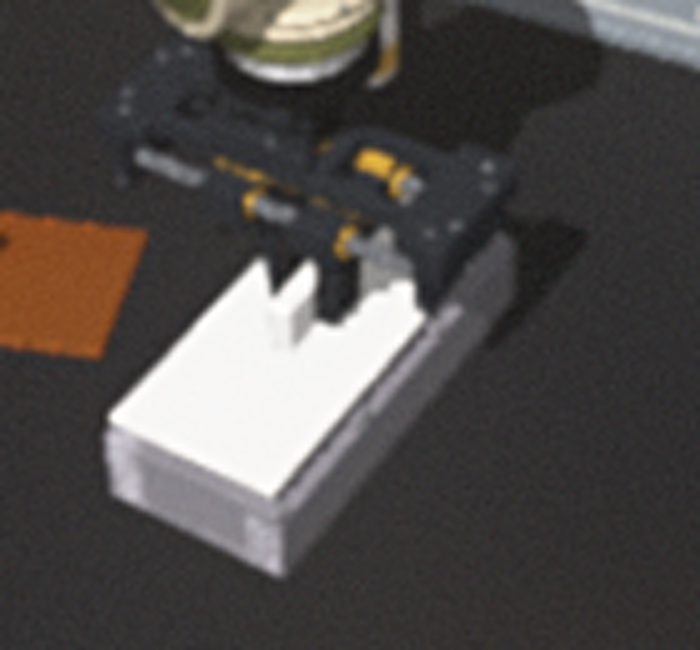

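```bash
python3 -m crank '[[[0,0,0.03],0,0],[[0,0,0.05],0,0],[[0,0,0.06],0,0],[[0,0,0.06],0,0]]' 40
python3 -c "
from h import *
print(read_state()['force'],pose()[0])"
python3 -m crank '[[[0,0,0],0,0.3],[[0,0,0],0,0.45],[[0,0,0],0,0.45],[[0,0,-0.2],0,0.45],[[0,0,-0.5],0,0.45],[[0,0,-0.9],0,0.45],[[-0.6,0,-0.9],0,0.45],[[-0.6,0,-0.9],0,0.45]]' 30
python3 - <<'E'
from h import *
for n in("top","scene"):
    p,d=camera(n);W=cloud(n,d);cv2.imwrite(f"pics/f_{n}.png",p)
    q=sel(W,d,(.4,.7,-.31,-.03,.0435,.056));print("cover",rect(q),len(q),np.median(q[:,2]))
    q=sel(W,d,(.4,.7,-.31,-.03,.02,.056));print("case",rect(q),len(q))
    q=sel(W,d,(.4,.7,-.25,-.05,.068,.09));print("coverh",rect(q),len(q))
    q=sel(W,d,(.55,.63,.25,.33,.07,.09));print("knob",rect(q),len(q))
    q=sel(W,d,(.55,.66,.15,.23,.055,.07));print("tab",rect(q),len(q))
crop(p,240,100,480,290,3.2,"pics/c51.png")
print(read_state()['t'])
E
```

```text
t: 73.8
position: [0.5405, -0.1646, 0.0554]
orientation: [0.999, -0.05, 0.008, 0.002]
force: [0.9, -1.1, 2.2]
width: 0.137
[ 0.93858142 -1.07023426  2.24525164] [ 0.54046369 -0.16461355  0.05535416]
t: 74.8
position: [0.4469, -0.1544, 0.1893]
orientation: [0.999, -0.05, 0.008, 0.002]
force: [0.4, -0.4, -0.5]
width: 0.446
cover [array([ 538.8, -164.2]), array([210.1,  94.6]), 83.53] 1379 0.046938111345936194
case [array([ 539.4, -164.3]), array([213.1,  99.1]), 84.24] 1578
coverh [array([ 541.5, -142.2]), array([ 8.6, 10.6]), 87.88] 16
knob [array([588.5, 288.7]), array([14.1, 41.7]), 4.3] 84
tab [array([628.9, 194.3]), array([30.1,  9. ]), 1.38] 43
cover [array([ 540.3, -166.5]), array([209.8,  92.6]), 84.05] 1777 0.045519958617563604
case [array([ 539.8, -164.4]), array([218.1, 103.3]), 83.89] 2857
coverh [array([ 541.5, -165.6]), array([61.5, 13.3]), 85.19] 113
knob [array([589.5, 288.2]), array([14. , 46.3]), 3.82] 52
tab [array([626.7, 192.6]), array([19.9, 13.6]), 17.76] 26
74.9
```

View pics/c51.png

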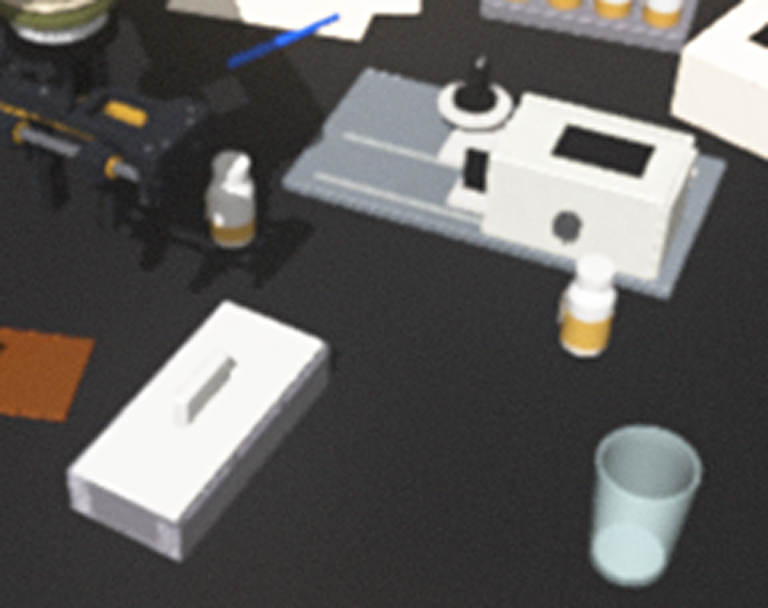

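View pics/f_top.png

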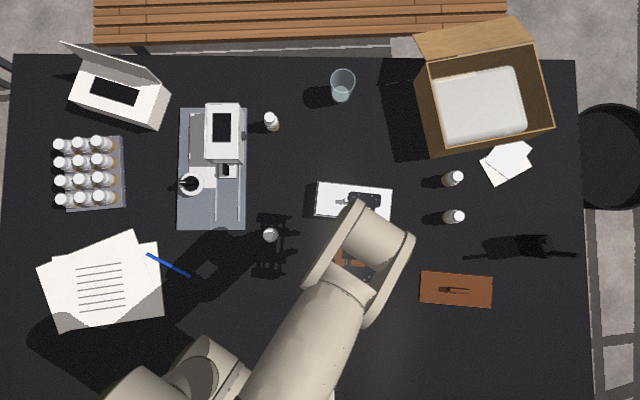

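```bash
python3 -c "
from bench import *
print(job_done())"
```

```text
the job is handed in; nothing more can be done
None
```

The job is done and handed in at about 75 s of the 208 s allowed. I lifted the white cover off, freed the clamp and pulled the carriage to its outer stop. I then tipped all three discs and stood one in each slot, pushed the carriage home, tightened the clamp clockwise and laid the cover back on the case.

**Last checks**
- **Cover:** it lies flat, with its top at about 47 mm. It is centred to about 2 mm and within about 1° of the case.
- **Discs:** I saw all three standing in their slots before the carriage went under the hood. They cannot be seen there now.
- **Carriage:** it stopped hard against the home stop. The cameras put the travel at about 148 mm of the nominal 150 mm, which is within their error.
- **Clamp:** it turned about 88° clockwise. The grip then began to twist on the bar at about 1.3 N m, so I take it to be at its tight stop.
- **Bottles:** all four were still upright in the last pictures.

**What went less smoothly**
- The first presses on the pocket 3 disc were too deep, pushing with up to 59 N through the fingertips, and that disc fell back twice. Pressing nearer the wall worked.
- The pocket 2 disc hung part-way and needed a second press.
- The push to home reached about 58 N on the fingertips. I saw no sign that the gripper body touched anything.
- The tool picked up a lean of up to 3°. I took some of it out by pushing the fingertips against the side of the fixed case at about 46 N.

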